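Lock the battery clamp's jam nut

TASK

Lock the set nut of the battery clamp: slide the open-ended spanner fully onto the lower nut of the stud, with its handle beside the stop pin so that the pin holds it, then tighten the jam nut above it clockwise with the fingers to about 1 N m, without going over 2 N m and without letting the lower nut turn more than about 30 degrees from its setting. Then draw the spanner off and lay it down flat, clear of the nuts; leave the other things alone.

Things in the scene. Friction and masses are not known exactly. Their poses are not given: they have to be found in the camera images.
- cradle: fixed clamp with an opened battery pack (y over 71 mm, top z 77 mm). Origin: axis of the upright stud (top z 60 mm), at table level. Flat dark steel foot plate round the stud, top z 18 mm, x -205..105, y -63..71 mm. On the stud: square lower nut, 30 mm wide, z 18.5..32.5 mm; jam nut above, hexagon 24 mm across flats, z 34..50 mm. Clockwise from above tightens.
- stop_pin: fixed upright pin, 12 mm diameter, 24 mm high, on the foot plate at x -170, y 16 mm in the cradle's frame; origin at its foot. It stops the spanner turning clockwise: with the handle pointing to the cradle's -x, the handle's +y side touches it when the spanner is parallel to the cradle's x. 1 N m on the nut pushes it with about 6 N; never over 12 N.
- lower (a joint): turn of the square lower nut, rad, clockwise from above positive. At 0 its sides face the cradle's x and y, so a spanner on it lies along the cradle's x; at v nut and spanner are v clockwise of that. Starts at -0.18 to -0.05, the handle then a little short of the pin. Dragged round by 0.12 N m if not held; jaw play and give let it turn 0.1 to 0.2 rad in the spanner.
- jam (a joint): turn of the jam nut relative to the lower nut, rad, clockwise positive: starts between -0.55 and -0.3, 0 when it has come up hard against it. It runs with 0.25 N m drag, so unless the lower nut is held both just turn together; at 0 the torque rises steeply (about 10 N m per rad).
- jam_nut: the jam nut, a steel hexagon 24 mm across flats and 16 mm high; origin on the stud axis at its underside, z up. Flats face its own +y and -y (and every 60 degrees). Its top is 10 mm below the stud's top. It can be pinched across two flats from above and turned.
- spanner: loose open-ended spanner, steel, about 180 g, 10 mm thick, lying flat. Origin: underside below the handle's grip point; x along the handle to the jaw, z up. Handle 20 mm wide, x -105..62 mm; head 56 mm wide from x = 58 mm; jaw slot 32 mm wide, open to +x, prongs flared at their ends (x = 112 mm), slot bottom at x = 73 mm.
- spanner_jaw (a point): centre of the spanner's jaw slot, at x = 90 mm, z = 5 mm in the spanner's frame; it lies on the stud axis (within about 4 mm) when the spanner is on the nut. Resting on the foot plate the spanner is at the lower nut's height.
- mug: white mug, bystander, 80 mm wide, 90 mm high; origin under its middle.
- cell: loose green battery cell standing upright, bystander, 21 mm diameter, 70 mm high; origin under its middle.
- screwdriver: screwdriver lying on the table, bystander; origin under its middle.
- lower_side (a point): middle of the lower nut's side that faces the cradle's -x at joint value 0, 15 mm from the stud axis; tells how far the nut has turned (30 degrees is a shift of about 8 mm).
Things that resemble listed ones, but are neither listed nor needed, are in the scene too. Of the things like the spanner, leave any that is pink or yellow; of the rest the larger one is meant.

How it is judged:
By the outcome, as a careful person would: the job done as asked, in the order asked, and still so for the second after the job is handed in, with the robot touching nothing.
It also fails if it takes over 61 s, if anything falls off the work surface, if the arm or the gripper's body presses on something with over 40 N, if the wrist force passes 120 N, or if a joint passes its speed limit or range.

ROBOT

A 7-joint arm with a two-finger parallel gripper is mounted at the origin on the work surface. World frame = base frame: x ahead of the robot, y to its left, z up, the work surface at z = 0. Lengths are in m, angles in rad, forces in N, time in s.
With the tool pointing down it reaches from about 0.4 to 0.75 m from the base axis. Payload 19.5 kg.
Tool frame: the origin (TCP) lies midway between the tips of the shut fingers; the grasp point (between the pads) lies 19 mm behind it (arm.tcp_to_grasp is the distance from the TCP to the grasp point, in m); x points along the fingers, y is the direction in which the jaws open and shut, and the axes are right-handed (so a half turn about x gives the same grasp; the last joint's range is limited). The gripper opens to 85 mm and grips with 20 to 120 N. Pads are 22 mm wide; open, the fingers measure 114 mm over their backs; the gripper's body (76 mm by 85 mm) begins 54 mm behind the grasp point. The pads swing forward as they close: fully open they stand 13 mm farther back than shut.
Start: joints at [-1.329, 0.707, -0.028, 1.485, 0.022, 0.951, -0.075], TCP at [0.161, 0.552, 0.197] pointing down, gripper open.
Joint ranges: [-2.71, 2.71], [-0.32, 2.16], [-1.57, 1.52], [0, 2.45], [-1.46, 4.6], [0, 2.02], [-2.83, 2.83]. Speed limits (rad/s): [1.89, 1.89, 2.57, 2.57, 3.01, 3.01, 3.01].

INTERFACE

Orientations are given as [roll, pitch, yaw] about the fixed x, y, z axes, in that order (R = Rz(yaw) Ry(pitch) Rx(roll)).
In Python, from cell import arm, imaging, job gives the robot as it stands.
- The arm moves only by the tool arm_command, never from a script. Its argument "commands" is a list of rows, each a list of 7 numbers: the shift along the tool's x, y, z in mm, then the turn, a rotation vector about the tool's x, y, z in rad, then the gripper command: -1 is fully open, 1 is shut, values between are in proportion. In form: [[x, y, z, rx, ry, rz, claw], ...]. A call has 1 to 5 rows; each row is the pose to reach, as a shift and turn from the pose measured when the call began, along the tool's axes at that moment; what a row does not reach only later rows make up. A row lasts 1/8 s, in which the tool goes at most 62.5 mm and 10.7 degrees, less where a joint would pass 70% of its speed; a pose out of reach is approached as far as the arm can. A call with a gripper value outside its range is refused whole. The fingers move at their own pace and stop on an object; "squeeze" is the grip in N (left out, the last holds). Time passes only in rows, so rows that repeat a pose let the fingers close. It gives the time, the measured TCP pose, the force and the opening at its end, in the units of the state.
- arm.observe(): the state, without advancing time (a new reading comes with each control period).
- imaging.camera(name): name is "scene" or "side" or "wrist"; returns (picture, depth): 384x512x3 uint8, red, green, blue; 384x512 float32, m along the optical axis (not along the pixel's ray), 0 where there is no reading.
- imaging.camera_info(name): a dict with "K" (3x3 intrinsics, pixels), "rvec" (rotation vector, rad) and "tvec" (3), from world to camera coordinates, as OpenCV has them; the wrist camera has in their place "mount" (4x4, takes a point from camera to tool coordinates, whose origin is the TCP and whose axes are the tool frame's). Camera axes: x right, y down, z forward; pixel columns grow to the right and rows downward; lengths in m; the calibration is good to about 2 mm. A picture is of the moment at which its call begins: read the wrist's pose just before it. camera_info takes no time and is no camera call.
- job.job_done(): hands the job in, once; it reports no verdict.
The state is a dict: "clock": time; "qpos": joint angles; "joint_velocities": joint speeds; "effort": joint torques, N m; "eef_pos": TCP position; "eef_rot": TCP orientation; "force": force on the tool from outside, world axes, zero at the start; "torque": the same for the moment, N m; "gripper_width": finger opening in m.
Only numpy, scipy, OpenCV 4.12 (cv2) and the standard library are available. Lean on these libraries where they do the work, as an engineer would, in place of code of your own. Each camera call takes 0.05 s, during which the arm holds its last target.

## Working session

There is one attempt and no reset: what is moved stays moved. The work goes in short steps, Python scripts to look and compute and a tool call to move; the robot and the scene stay as the last step left them, time stands still between calls to the robot, and variables do not carry over. Pictures are saved under pics/ and viewed, and the job is handed in when it is done.

Besides the shell and the picture viewer there is one more tool, called in YAML: its name, and indented under it one key for each argument. arm_command: Moves the arm, as the interface text tells. Its arguments: {"type":"object","properties":{"commands":{"type":"array"},"squeeze":{"type":"number"}},"required":["commands"]}

```bash
ls; mkdir -p pics; cat > h.py <<'E'
import numpy as np,cv2
from scipy.spatial.transform import Rotation as R
from cell import arm,imaging,job
def save(n,im,crop=None,s=1):
    if crop: a,b,c,d=crop; im=im[b:d,a:c]
    if s!=1: im=cv2.resize(im,None,fx=s,fy=s,interpolation=cv2.INTER_CUBIC)
    cv2.imwrite('pics/'+n+'.png',im[...,::-1])
def rt(name,st=None):
    ci=imaging.camera_info(name);K=np.array(ci['K'],float)
    if 'mount' in ci:
        st=st or arm.observe();M=np.array(ci['mount'])
        Rt=R.from_euler('xyz',st['eef_rot']).as_matrix()
        Rc=Rt@M[:3,:3];c=Rt@M[:3,3]+np.array(st['eef_pos'])
    else:
        Rw=cv2.Rodrigues(np.array(ci['rvec'],float))[0];Rc=Rw.T;c=-Rc@np.array(ci['tvec'],float).ravel()
    return K,Rc,c
def plane(name,uv,z,st=None,cam=None):
    K,Rc,c=cam or rt(name,st)
    uv=np.atleast_2d(np.array(uv,float))
    d=(Rc@(np.linalg.inv(K)@np.c_[uv,np.ones(len(uv))].T)).T
    return c+d*((z-c[2])/d[:,2])[:,None]
def cloud(depth,cam):
    K,Rc,c=cam
    v,u=np.mgrid[:384,:512]
    p=np.stack([(u-K[0,2])/K[0,0]*depth,(v-K[1,2])/K[1,1]*depth,depth],-1)
    return p@Rc.T+c
def proj(P,cam):
    K,Rc,c=cam
    q=(np.atleast_2d(P)-c)@Rc@K.T
    return q[:,:2]/q[:,2:]
E
cat > a.py <<'E'
from h import *
s=arm.observe();print(s); print(arm.tcp_to_grasp)
for n in ['scene','side','wrist']:
    c=rt(n,arm.observe()); im,d=imaging.camera(n); np.savez('im_'+n,im=im,d=d,K=c[0],R=c[1],c=c[2]); save(n+'0',im,s=1.5); print(n,c[2],c[0][0,0], (d>0).mean())
E
python3 a.py
```

```text
pics
{'clock': 0.0, 'qpos': array([-1.32871421,  0.70708899, -0.02763949,  1.48501081,  0.02202026,
        0.95090055, -0.07549171]), 'joint_velocities': array([-1.00644517e-03, -2.16561069e-04,  1.62769320e-03,  9.39031459e-05,
        4.40802091e-04, -1.20875782e-03,  5.98570107e-04]), 'effort': array([-8.29676628e-04, -8.83208942e+01,  1.23424754e+00, -2.36166304e+01,
        1.68784132e-02,  6.53110779e-03, -5.87205037e-06]), 'eef_pos': array([0.160904  , 0.55170678, 0.19653255]), 'eef_rot': array([-1.536433  ,  1.56969169, -1.82017762]), 'force': array([-0.17219778,  0.20290115, -0.21445387]), 'torque': array([0.01603245, 0.01809071, 0.05606165]), 'gripper_width': 0.08541138904749213}
0.0187
scene [ 0.92852478 -0.61461885  0.54156323] 353.9725801223397 0.9959462483723959
side [0.29931993 0.61831674 0.69500657] 387.25056204785056 0.9959462483723959
wrist [0.08130178 0.57635835 0.37437543] 298.01191604246463 0.9959869384765625
```

View pics/scene0.png

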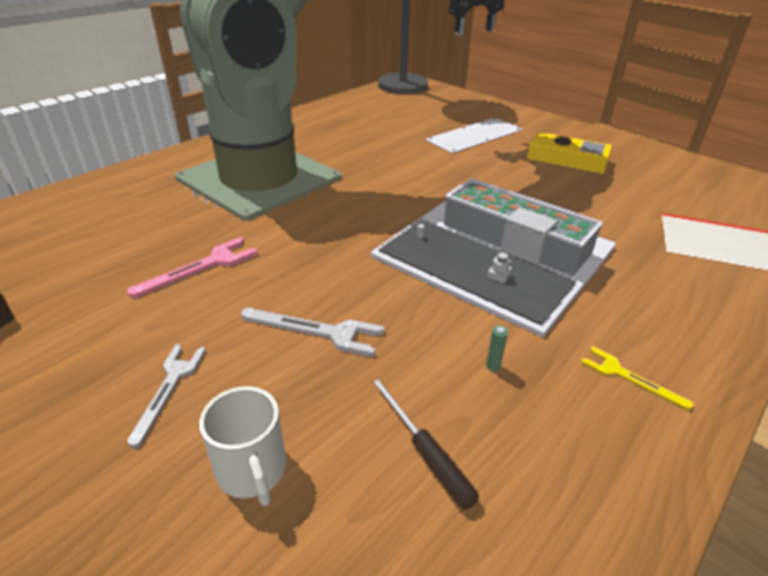

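View pics/side0.png

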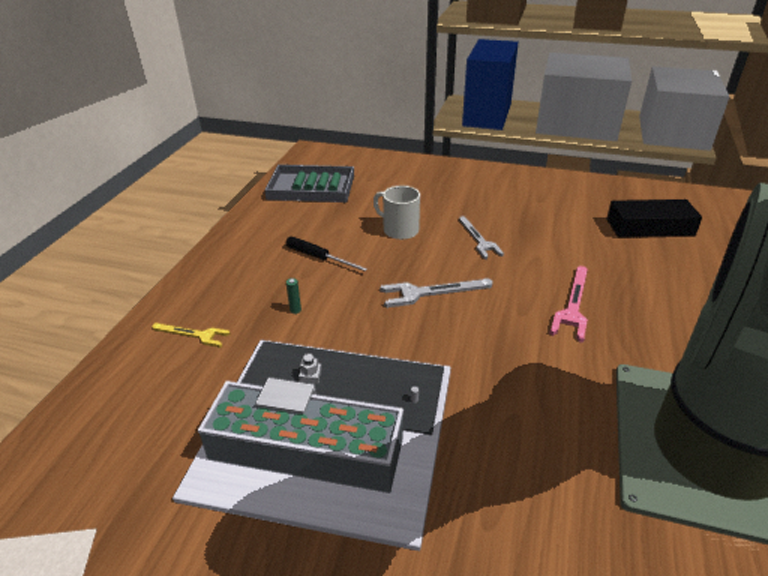

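View pics/wrist0.png

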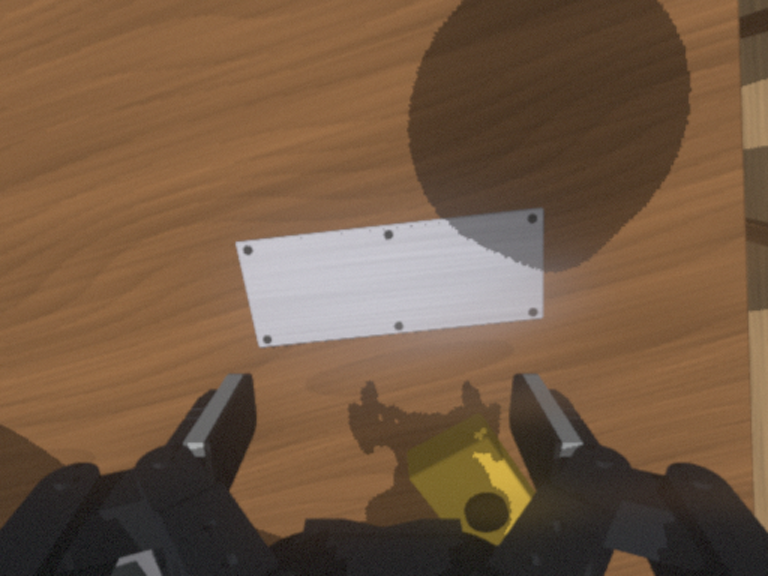

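The scene shows these spanner-like objects (enlarged pixels): pink (195,268), yellow (640,378), small grey (167,395) and larger grey (315,328). The larger grey fits the description. The cradle's foot plate is at (480,270), with the stud at (500,268) and the pin at (420,232).

```bash
cat > b.py <<'E'
from h import *
def ld(n):
    z=np.load(f'im_{n}.npz'); return z['im'],z['d'],(z['K'],z['R'],z['c'])
for n,box in [('scene',(155,195,265,245)),('side',(245,175,335,210))]:
    im,d,cam=ld(n); P=cloud(d,cam)
    u0,v0,u1,v1=box
    save('sp_'+n,im,box,6)
    m=np.zeros(d.shape,bool); hsv=cv2.cvtColor(im,cv2.COLOR_RGB2HSV)
    m[v0:v1,u0:u1]=(hsv[v0:v1,u0:u1,1]<70)
    m&= (P[...,2]>0.003)&(P[...,2]<.03)
    Q=P[m]; print(n,m.sum(),np.median(Q[:,2]),Q.min(0),Q.max(0))
    top=plane(n,np.argwhere(m)[:,::-1],0.010,cam=cam)[:,:2].astype(np.float32)
    r=cv2.minAreaRect(top*1000); print(r); 
    (c,sz,a)=r
    # end widths
    mu=top.mean(0); w,v=np.linalg.eigh(np.cov((top-mu).T)); ax=v[:,1]; t=(top-mu)@ax; s=(top-mu)@v[:,0]
    for lo in np.arange(t.min(),t.max(),.02):
        k=(t>=lo)&(t<lo+.02); print(round(lo,3),k.sum(),s[k].min().round(4),s[k].max().round(4))
    print('ax',ax,'mu',mu)
# cradle
for n in ['scene','side']:
    im,d,cam=ld(n);P=cloud(d,cam)
    if n=='scene': save('cr_'+n,im,(240,115,420,225),4)
    else: save('cr_'+n,im,(110,220,310,370),4)
E
python3 b.py
```

```text
scene 957 0.01006783935795108 [ 0.36029603 -0.3057992   0.00301898] [ 0.56615279 -0.18045637  0.01259744]
((460.22760009765625, -254.7106170654297), (216.6020050048828, 63.1422233581543), 27.290021896362305)
-0.092 105 -0.0324 0.0303
-0.072 120 -0.0323 0.0302
-0.052 174 -0.0321 0.031
-0.032 91 -0.0237 0.0193
-0.012 72 -0.0128 0.0129
0.008 71 -0.0125 0.0131
0.028 73 -0.0129 0.0137
0.048 70 -0.0127 0.0129
0.068 67 -0.0124 0.0131
0.088 67 -0.0123 0.014
0.108 47 -0.0126 0.0125
ax [-0.89560612 -0.44484792] mu [ 0.47514874 -0.246836  ]
side 512 0.008380518823496108 [ 0.36049013 -0.30345152  0.00302144] [ 0.56275537 -0.17840807  0.01261189]
((454.2203369140625, -242.92562866210938), (213.58981323242188, 63.710792541503906), 24.323183059692383)
-0.093 53 -0.0293 0.0325
-0.073 64 -0.031 0.0325
-0.053 93 -0.0312 0.0296
-0.033 51 -0.0211 0.0208
-0.013 36 -0.0131 0.0116
0.007 39 -0.0149 0.0127
0.027 39 -0.0122 0.0126
0.047 38 -0.0118 0.0126
0.067 36 -0.0131 0.0125
0.087 38 -0.0154 0.0124
0.107 25 -0.0127 0.0112
ax [-0.89178576 -0.45245791] mu [ 0.46888345 -0.23885271]
```

View pics/cr_scene.png

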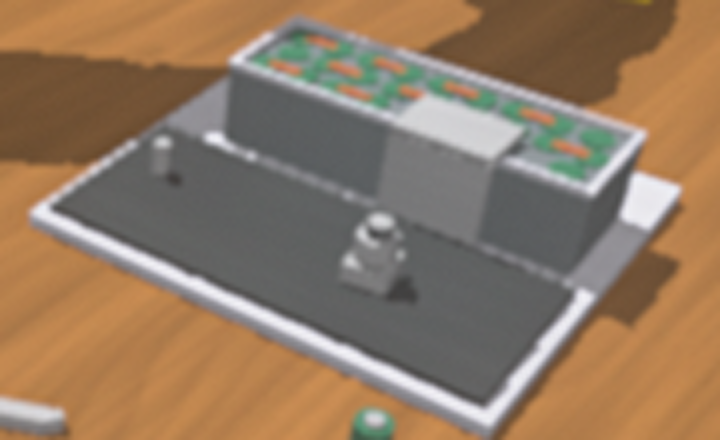

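View pics/cr_side.png

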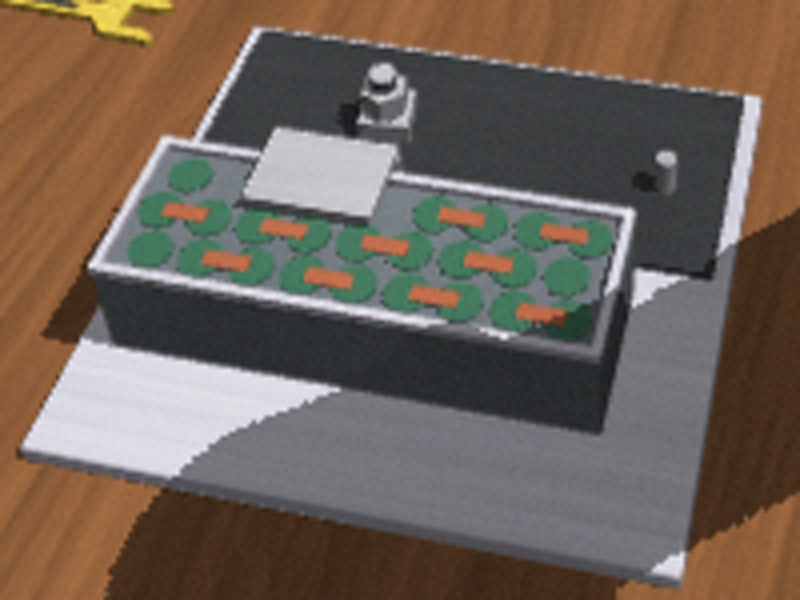

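View pics/sp_scene.png

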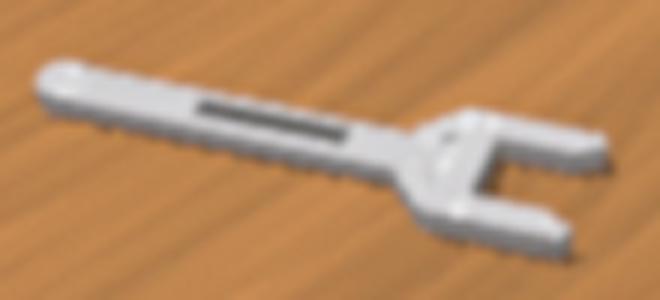

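The crop confirms the larger grey spanner: two prongs to the right, measured length about 217 mm. Next I'll locate the cradle.

```bash
cat > c.py <<'E'
from h import *
from b import ld
import sys
def crad():
  for n in ['scene','side']:
    im,d,cam=ld(n);P=cloud(d,cam)
    reg=(P[...,0]>.2)&(P[...,0]<.8)&(P[...,1]>-.2)&(P[...,1]<.4)
    g=im.astype(int).sum(2); sat=im.max(2).astype(int)-im.min(2)
    dark=reg&(abs(P[...,2]-.018)<.006)&(sat<30)&(g<330)
    nl,lab,stt,ce=cv2.connectedComponentsWithStats(dark.astype(np.uint8)); k=1+stt[1:,4].argmax(); dk=lab==k
    pts=plane(n,np.argwhere(dk)[:,::-1],.018,cam=cam)[:,:2].astype(np.float32)
    r=cv2.minAreaRect(pts*1000); print(n,'plate',dk.sum(),r,cv2.boxPoints(r).round(1).tolist())
    hi=reg&(P[...,2]>.045)&(P[...,2]<.068)&(sat<40)
    # stud: points above plate
    hull=cv2.convexHull(pts)
    for z0,z1 in [(.052,.064),(.035,.05),(.0345,.046)]:
        m=reg&(P[...,2]>z0)&(P[...,2]<z1)
        idx=np.argwhere(m)
        ins=[cv2.pointPolygonTest(hull,(float(P[a,b,0]),float(P[a,b,1])),True)>.012 for a,b in idx]
        idx=idx[np.array(ins,bool)]; 
        if len(idx): 
          Q=P[idx[:,0],idx[:,1]]; print(z0,len(idx),'px',idx.mean(0)[::-1],'xyz',np.median(Q,0),Q.min(0),Q.max(0))
crad()
E
sed -i 's/^for n,box in/if __name__=="__main__":\n  pass\nfor n,box in/' b.py; python3 c.py | tail -8
```

```text
scene plate 3557 ((551.5943603515625, 48.84285354614258), (309.47686767578125, 165.52658081054688), 4.820045471191406) [[390.3999938964844, 118.30000305175781], [404.3999938964844, -46.599998474121094], [712.7000122070312, -20.600000381469727], [698.7999877929688, 144.3000030517578]]
0.052 172 px [350.19767442 163.48255814] xyz [0.60648849 0.10783166 0.05812395] [0.56328277 0.02605542 0.05201563] [0.68093388 0.12942214 0.06388108]
0.035 249 px [344.12851406 167.81124498] xyz [0.60684614 0.10756199 0.04222078] [0.42760456 0.02273316 0.03501741] [0.68034302 0.12916653 0.04998963]
0.0345 185 px [342.90810811 167.64864865] xyz [0.60574825 0.10810432 0.04063847] [0.42760456 0.02273316 0.03473284] [0.68034302 0.12916653 0.0459762 ]
side plate 3697 ((549.7314453125, 40.36981964111328), (310.56451416015625, 138.371337890625), 4.183852195739746) [[389.79998779296875, 98.0], [399.8999938964844, -40.0], [709.5999755859375, -17.299999237060547], [699.5999755859375, 120.69999694824219]]
0.052 41 px [205.07317073 238.97560976] xyz [0.60071865 0.03964369 0.05889313] [0.59324033 0.02957742 0.05218785] [0.60752108 0.04619546 0.06074849]
0.035 106 px [221.73584906 248.03773585] xyz [0.59439826 0.04393839 0.04330093] [0.42552675 0.02624756 0.03503646] [0.61397516 0.05065738 0.04993911]
0.0345 65 px [233.01538462 251.75384615] xyz [0.59039378 0.04476749 0.04012528] [0.42552675 0.02980308 0.03456219] [0.61241738 0.04998035 0.04558656]
```

```bash
cat >> h.py <<'E'
def goalR(a):
    x=np.array([0,0,-1.]);y=np.array([np.cos(a),np.sin(a),0]);return np.c_[x,y,np.cross(x,y)]
def go(pos,adeg,st=None):
    """tool shift mm and rotvec to TCP world pos with jaw direction adeg"""
    st=st or arm.observe();Rt=R.from_euler('xyz',st['eef_rot']).as_matrix();p=np.array(st['eef_pos'])
    a=np.degrees(np.arctan2(Rt[1,1],Rt[0,1]))
    sh=Rt.T@(np.array(pos)-p)*1000; rv=R.from_matrix(Rt.T@goalR(np.radians(adeg))).as_rotvec()
    print('t',st['clock'].__round__(2),'pos',p.round(4),'a',a.round(2),'tilt',np.degrees(np.arccos(-Rt[2,0])).round(2),'w',round(st['gripper_width'],4))
    print('F',np.round(st['force'],2),'T',np.round(st['torque'],3),'q',np.round(st['qpos'],2))
    print('SHIFT',sh.round(1),'ROT',rv.round(4),'dist',np.linalg.norm(sh).round(1),'deg',np.degrees(np.linalg.norm(rv)).round(1))
E
python3 -c "
from h import *
print(R.from_euler('xyz',arm.observe()['eef_rot']).as_matrix().round(3)); print(np.array(imaging.camera_info('wrist')['mount']).round(3))
go([.54,.03,.20],100)
go([.54,.03,.20],-80)"
```

```text
[[-0.     0.28   0.96 ]
 [-0.001  0.96  -0.28 ]
 [-1.    -0.001  0.   ]]
[[ 0.001 -0.323  0.947 -0.178]
 [ 1.     0.    -0.001  0.001]
 [-0.     0.947  0.323 -0.083]
 [ 0.     0.     0.     1.   ]]
t 0.15 pos [0.1609 0.5518 0.1966] a 73.74 tilt 0.05 w 0.0854
F [0.2  0.1  0.48] T [ 0.015 -0.032 -0.028] q [-1.33  0.71 -0.03  1.48  0.02  0.95 -0.08]
SHIFT [  -3.  -394.8  510. ] ROT [-4.583e-01 -2.000e-04  8.000e-04] dist 645.0 deg 26.3
t 0.15 pos [0.1609 0.5518 0.1966] a 73.74 tilt 0.05 w 0.0854
F [0.2  0.1  0.48] T [ 0.015 -0.032 -0.028] q [-1.33  0.71 -0.03  1.48  0.02  0.95 -0.08]
SHIFT [  -3.  -394.8  510. ] ROT [2.6833e+00 1.1000e-03 2.0000e-04] dist 645.0 deg 153.7
```

arm_command:
  commands:
    - [0,-62,78,-0.09,0,0,-1]
    - [0,-124,156,-0.18,0,0,-1]
    - [0,-186,234,-0.27,0,0,-1]
    - [0,-248,312,-0.36,0,0,-1]
    - [0,-248,312,-0.36,0,0,-1]

```text
clock: 0.78
eef_pos: [0.3422, 0.2949, 0.1969]
eef_rot: [-1.776, 1.57, -1.698]
force: [1.2, -0.1, 0.4]
gripper_width: 0.0855
```

```bash
python3 -c "
from h import *
go([.55,.035,.16],95)"
```

```text
t 0.78 pos [0.3422 0.2949 0.1969] a 94.46 tilt 0.04 w 0.0855
F [ 1.22 -0.09  0.41] T [ 0.066 -0.097 -0.   ] q [-0.67  0.53 -0.19  1.91  0.15  0.71  0.7 ]
SHIFT [  37.  -275.3  187. ] ROT [-0.0095 -0.0001  0.0007] dist 334.8 deg 0.5
```

arm_command:
  commands:
    - [10,-60,40,0,0,0,-1]
    - [37,-140,95,0,0,0,-1]
    - [37,-210,143,0,0,0,-1]
    - [37,-275,187,-0.01,0,0,-1]
    - [37,-275,187,-0.01,0,0,-1]

```text
clock: 1.4
eef_pos: [0.5354, 0.053, 0.161]
eef_rot: [-2.135, 1.57, -2.048]
force: [0.1, 1.3, 0.2]
gripper_width: 0.0853
```

arm_command:
  commands:
    - [0,0,0,0,0,0,-1]
    - [0,0,0,0,0,0,-1]

```text
clock: 1.65
eef_pos: [0.535, 0.0532, 0.1608]
eef_rot: [3.136, 1.57, -3.059]
force: [-0.8, 0.5, -0.1]
gripper_width: 0.0853
```

```bash
cat > w.py <<'E'
from h import *
import sys
n=sys.argv[1]
st=arm.observe();cam=rt('wrist',st);im,d=imaging.camera('wrist')
np.savez('im_'+n,im=im,d=d,K=cam[0],R=cam[1],c=cam[2]); save(n,im,s=1.5)
go([.55,.035,.16],95,st)
E
python3 w.py w1
```

```text
t 1.65 pos [0.535  0.0532 0.1608] a 95.02 tilt 0.05 w 0.0853
F [-0.77  0.46 -0.14] T [-0.001  0.009 -0.037] q [-0.03  0.7  -0.24  1.67  0.22  0.8   1.29]
SHIFT [  0.7 -19.5  13.3] ROT [ 0.0004 -0.0009 -0.    ] dist 23.6 deg 0.1
```

View pics/w1.png

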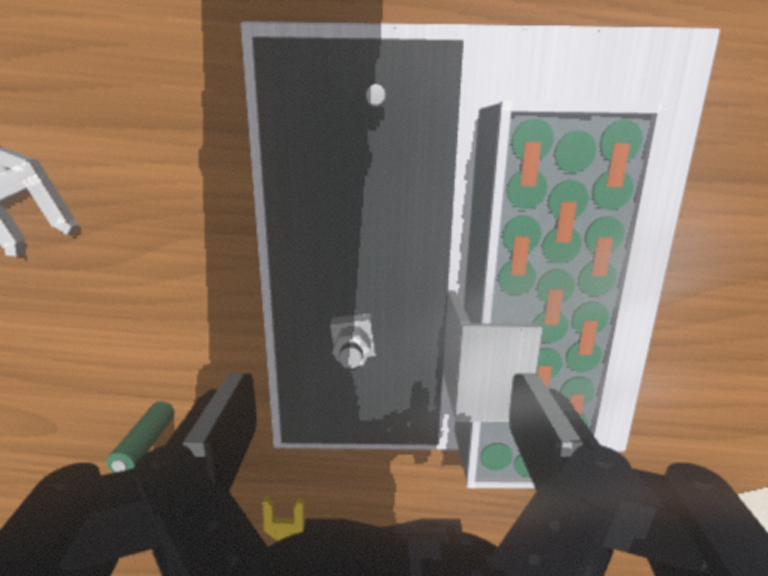

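The wrist view shows the plate, with the stud at (352,345), pin top at (375,94) and the square nut's upper edge tilted near (350,320). I'll measure these more exactly.

```bash
cat > d.py <<'E'
from h import *
z=np.load('im_w1.npz');im,d,cam=z['im'],z['d'],(z['K'],z['R'],z['c'])
save('w1n',im,(205,195,265,255),10)
save('w1p',im,(235,45,270,80),12)
g=im.astype(int)
P=cloud(d,cam)
dark=((im.max(2).astype(int)-im.min(2))<30)&(g.sum(2)<330)&(abs(P[...,2]-.018)<.006)&(P[...,1]<.115)
nl,lab,stt,ce=cv2.connectedComponentsWithStats(dark.astype(np.uint8)); k=1+stt[1:,4].argmax(); dk=lab==k
print(stt[k])
c=max(cv2.findContours(dk.astype(np.uint8),cv2.RETR_EXTERNAL,cv2.CHAIN_APPROX_NONE)[0],key=len)[:,0]
pt=plane('',c,.018,cam=cam)[:,:2]
r=cv2.minAreaRect((pt*1000).astype(np.float32));b=cv2.boxPoints(r);print(r,b.round(1).tolist())
# side line fits: -y side (left)and +y, -x
th=np.radians(4.4);rot=np.array([[np.cos(th),np.sin(th)],[-np.sin(th),np.cos(th)]])
q=pt@rot.T
for name,ax,sgn in [('-y',1,-1),('+y',1,1),('-x',0,-1),('+x',0,1)]:
    e=np.median(np.sort(q[:,ax]*sgn)[-80:])*sgn
    k=abs(q[:,ax]-e)<.004; o=1-ax
    lo,hi=q[:,o].min(),q[:,o].max(); k&=(q[:,o]>lo+.02)&(q[:,o]<hi-.02)
    f=np.polyfit(q[k][:,o],q[k][:,ax],1);res=q[k][:,ax]-np.polyval(f,q[k][:,o]);k2=abs(res)<.0015
    f=np.polyfit(q[k][:,o][k2],q[k][:,ax][k2],1);print(name,k.sum(),'edge at',e.round(4),'slope deg',np.degrees(np.arctan(f[0])).round(2),np.median(q[k][:,ax]).round(4))
# stud via depth
m=(P[...,2]>.0555)&(P[...,2]<.064)&(P[...,1]<.08)&(P[...,0]>.55)&(P[...,0]<.64)
ys,xs=np.nonzero(m);print('stud',m.sum(),xs.mean(),ys.mean(),plane('',[[xs.mean(),ys.mean()]],.06,cam=cam))
m=(P[...,2]>.038)&(P[...,2]<.047)&(P[...,1]<.08)&(P[...,0]>.4)&(P[...,0]<.46)
ys,xs=np.nonzero(m);print('pin',m.sum(),xs.mean(),ys.mean(),plane('',[[xs.mean(),ys.mean()]],.042,cam=cam))
E
python3 d.py
```

```text
[  168    24   140   273 31991]
((550.3597412109375, 37.74899673461914), (310.93585205078125, 136.31060791015625), 4.273950099945068) [[390.20001220703125, 94.0999984741211], [400.3999938964844, -41.79999923706055], [710.5, -18.600000381469727], [700.2999877929688, 117.30000305175781]]
-y 236 edge at -0.0723 slope deg -0.12 -0.0719
+y 235 edge at 0.0625 slope deg 0.28 0.0615
-x 101 edge at 0.3966 slope deg 1.03 0.3968
+x 74 edge at 0.7063 slope deg 0.28 0.7059
stud 195 233.06666666666666 236.66666666666666 [[0.59898923 0.0370889  0.06      ]]
pin 140 249.74285714285713 62.41428571428571 [[0.42937812 0.04020343 0.042     ]]
```

```bash
python3 -c "
import cv2,numpy as np
a=cv2.imread('pics/w1n.png');b=cv2.imread('pics/w1p.png');b=cv2.resize(b,(200,200))
c=np.zeros((600,800,3),np.uint8);c[:,:600]=a;c[:200,600:]=b;cv2.imwrite('pics/w1c.png',c)"
```

```text
(no output)
```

View pics/w1c.png

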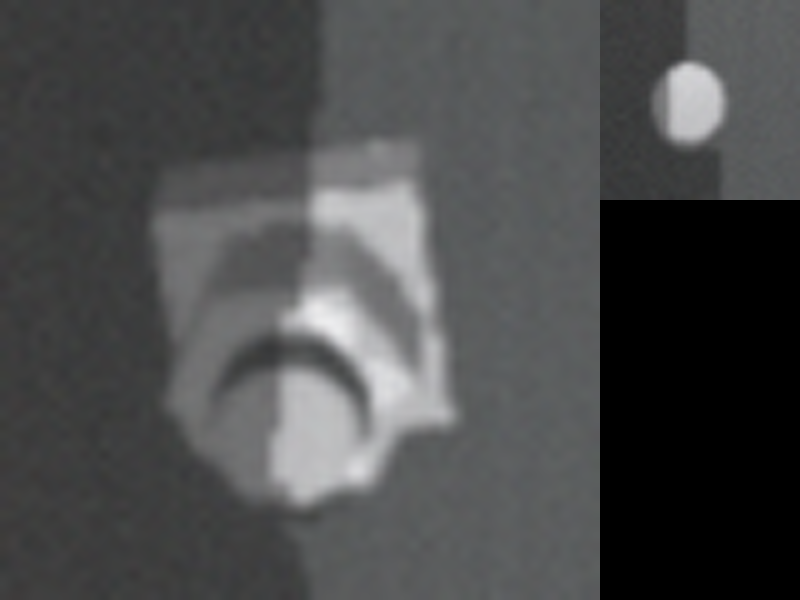

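```bash
cat > e.py <<'E'
from h import *
z=np.load('im_w1.npz');im,d,cam=z['im'],z['d'],(z['K'],z['R'],z['c'])
f=lambda p,z:plane('',np.array(p)/10+[204.5,194.5],z,cam=cam)
q=f([[155,215],[412,185],[445,405]],.0325);print(q)
e=q[1]-q[0];print('len',np.linalg.norm(e),'yaw from y',np.degrees(np.arctan2(-e[0],e[1])));e=q[2]-q[1];print(np.linalg.norm(e),np.degrees(np.arctan2(e[1],e[0])))
q=f([[155,165],[412,135]],.020);e=q[1]-q[0];print('low',np.degrees(np.arctan2(-e[0],e[1])))
q=f([[290,430]],.06);print(q)
# jam outline pts at z=.05
q=f([[215,290],[335,290],[410,380],[175,400],[250,500],[375,490]],.05);print((q-[.6002,.037,0])[:,:2]*1000)
E
python3 e.py
```

```text
[[0.5890607  0.01989373 0.0325    ]
 [0.58290953 0.0482049  0.0325    ]
 [0.60972037 0.05408234 0.0325    ]]
len 0.02897169352207711 yaw from y 12.258153081837351
0.027447503099802217 12.36471738755282
low 12.215663193678342
[[0.59991585 0.03760141 0.06      ]]
[[-10.8487793   -8.75734516]
 [-11.97384837   3.94248621]
 [ -2.10898155  12.70338908]
 [  2.50390203 -12.30898684]
 [ 13.88040096  -3.53335049]
 [ 11.45677806   9.94156138]]
```

Cradle: stud (0.600, 0.037), yaw 4.4°. The lower nut is at world yaw 12.3° (about −0.14 rad). The jam nut's flat normals are at about 131°. Now over to the spanner.

```bash
python3 -c "
from h import *
go([.4546,-.2516,.13],116.6)"
```

```text
t 1.7 pos [0.5349 0.0539 0.1609] a 95.09 tilt 0.04 w 0.0854
F [-0.62 -0.16 -0.54] T [ 0.02   0.027 -0.032] q [-0.03  0.7  -0.24  1.67  0.22  0.8   1.29]
SHIFT [  31.  -297.1 -107.1] ROT [-3.754e-01 -7.000e-04 -2.000e-04] dist 317.4 deg 21.5
```

arm_command:
  commands:
    - [0,-60,-22,-0.08,0,0,-1]
    - [6,-120,-44,-0.16,0,0,-1]
    - [12,-180,-66,-0.24,0,0,-1]
    - [20,-240,-88,-0.3,0,0,-1]
    - [31,-297,-107,-0.375,0,0,-1]

```text
clock: 2.33
eef_pos: [0.4555, -0.2478, 0.131]
eef_rot: [-1.417, 1.57, -0.948]
force: [1.9, -0.2, -0.1]
gripper_width: 0.0851
```

arm_command:
  commands:
    - [0,0,0,0,0,0,-0.3]
    - [0,0,0,0,0,0,-0.3]

```text
clock: 2.58
eef_pos: [0.4559, -0.2463, 0.1313]
eef_rot: [-0.035, 1.57, 0.434]
force: [0.5, 0.0, -0.2]
gripper_width: 0.0554
```

```bash
python3 w.py w2
```

```text
t 2.58 pos [ 0.4559 -0.2463  0.1313] a 116.9 tilt 0.04 w 0.0554
F [ 0.47  0.05 -0.23] T [ 0.034 -0.011  0.019] q [ 0.65  0.74 -0.4   1.77  0.41  0.72  2.07]
SHIFT [-28.5 208.3 211.2] ROT [ 3.822e-01  7.000e-04 -1.000e-04] dist 298.0 deg 21.9
```

View pics/w2.png

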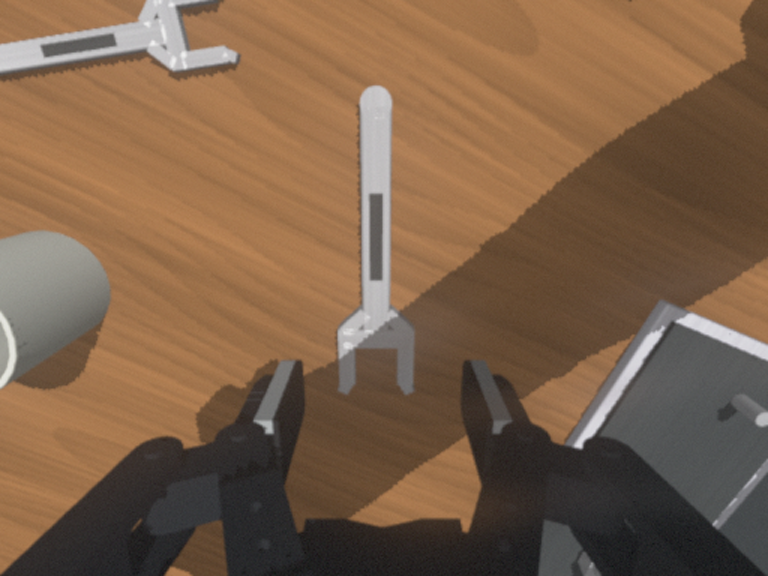

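The view shows the spanner upright in the image, handle end at (376,90) and prong tips at (346,392) and (408,392).

```bash
cat > f.py <<'E'
from h import *
z=np.load('im_w2.npz');im,d,cam=z['im'],z['d'],(z['K'],z['R'],z['c'])
f=lambda p:plane('',np.array(p)/1.5-.17,.010,cam=cam)[:,:2]
sat=im.max(2).astype(int)-im.min(2)
m=np.zeros(sat.shape,np.uint8);m[50:270,220:280]=(sat<45)[50:270,220:280]
nl,lab,stt,ce=cv2.connectedComponentsWithStats(m);k=1+stt[1:,4].argmax();print(stt[k]);m=lab==k
L=[]
for v in range(62,200,3):
    xs=np.nonzero(m[v])[0]; 
    if len(xs): L.append((v,xs.min(),xs.max()))
L=np.array(L);
l=plane('',L[:,[1,0]]+[-.5,0],.010,cam=cam)[:,:2];r=plane('',L[:,[2,0]]+[.5,0],.010,cam=cam)[:,:2]
print('w',np.median(np.linalg.norm(r-l,axis=1)))
mid=(l+r)/2;vx,vy,x0,y0=cv2.fitLine(mid.astype(np.float32),cv2.DIST_HUBER,0,.001,.001).ravel()
if vx<0:vx,vy=-vx,-vy
print('yaw',np.degrees(np.arctan2(vy,vx)),x0,y0)
ys,xs=np.nonzero(m);q=plane('',np.c_[xs,ys],.010,cam=cam)[:,:2];u=np.array([vx,vy]);t=q@u;n=q@[-vy,vx]
print('len',t.min(),t.max(),t.max()-t.min(), 'lat', n.min()-(-vy*x0+vx*y0),n.max()-(-vy*x0+vx*y0))
o=np.array([x0,y0]);o=o+u*((t.min()+.105+t.max()-.112)/2-o@u);print('grip origin',o)
E
python3 f.py
```

```text
[ 220   57   60  213 6316]
w 0.020608267261070158
yaw 26.668991 0.41313007 -0.27250364
len 0.18625248911625844 0.4125041230636794 0.22625163394742095 lat -0.03474656165197609 0.03362923068358614
grip origin [ 0.45692489 -0.25050684]
```

```bash
python3 -c "
from h import *
import f
print(f.f([[376,392],[376,88]]), f.f([[376,392],[376,88]])@f.u)
go([.4530,-.2525,.004],116.67)" | tail -6
```

```text
grip origin [ 0.45692489 -0.25050684]
[[ 0.55149325 -0.202499  ]
 [ 0.35984292 -0.2986311 ]] [0.40193358 0.1875246 ]
t 2.62 pos [ 0.4562 -0.246   0.1314] a 116.95 tilt 0.05 w 0.0556
F [-0.04 -0.54 -1.3 ] T [-0.009  0.028 -0.007] q [ 0.65  0.74 -0.4   1.77  0.41  0.72  2.07]
SHIFT [127.4  -4.3  -5.9] ROT [0.0049 0.0008 0.0002] dist 127.6 deg 0.3
```

arm_command:
  commands:
    - [50,-4,-6,0.005,0,0,-0.3]
    - [100,-4,-6,0.005,0,0,-0.3]
    - [119,-4,-6,0.005,0,0,-0.3]
    - [127,-4,-6,0.005,0,0,-0.3]
    - [127,-4,-6,0.005,0,0,-0.3]

```text
clock: 3.25
eef_pos: [0.4534, -0.2515, 0.0049]
eef_rot: [-0.395, 1.57, 0.071]
force: [0.2, -0.1, 0.3]
gripper_width: 0.0557
```

arm_command:
  commands:
    - [0,0,0,0,0,0,0]
    - [0,0,0,0,0,0,0.5]
    - [0,0,0,0,0,0,1]
    - [0,0,0,0,0,0,1]
  squeeze: 80

```text
clock: 3.75
eef_pos: [0.4534, -0.2516, 0.005]
eef_rot: [-0.477, 1.569, -0.011]
force: [0.2, -0.0, -0.1]
gripper_width: 0.0001
```

```bash
python3 -c "
from h import *
go([.4530,-.2525,.08],116.67)" | tail -6
```

```text
t 3.75 pos [ 0.4534 -0.2516  0.005 ] a 116.73 tilt 0.08 w 0.0001
F [ 0.25 -0.02 -0.09] T [0.015 0.015 0.029] q [ 0.58  0.94 -0.26  1.86  0.54  0.41  1.96]
SHIFT [-75.   -0.7  -0.7] ROT [0.001  0.0012 0.0006] dist 75.0 deg 0.1
```

```bash
python3 w.py w3
```

```text
t 3.75 pos [ 0.4534 -0.2516  0.005 ] a 116.73 tilt 0.08 w 0.0001
F [ 0.25 -0.02 -0.09] T [0.015 0.015 0.029] q [ 0.58  0.94 -0.26  1.86  0.54  0.41  1.96]
SHIFT [-154.9  212.4  215.4] ROT [0.3792 0.0013 0.0004] dist 339.8 deg 21.7
```

View pics/w3.png

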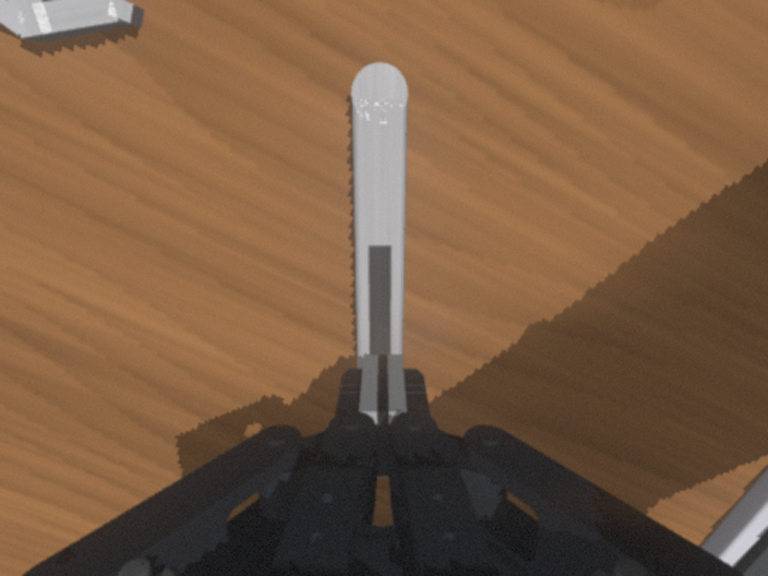

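```bash
python3 -c "
from h import *
im,d=imaging.camera('side');save('s1',im,(225,140,375,250),5)
im,d=imaging.camera('scene');save('s2',im,(130,150,280,260),5)
"
```

```text
(no output)
```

View pics/s2.png

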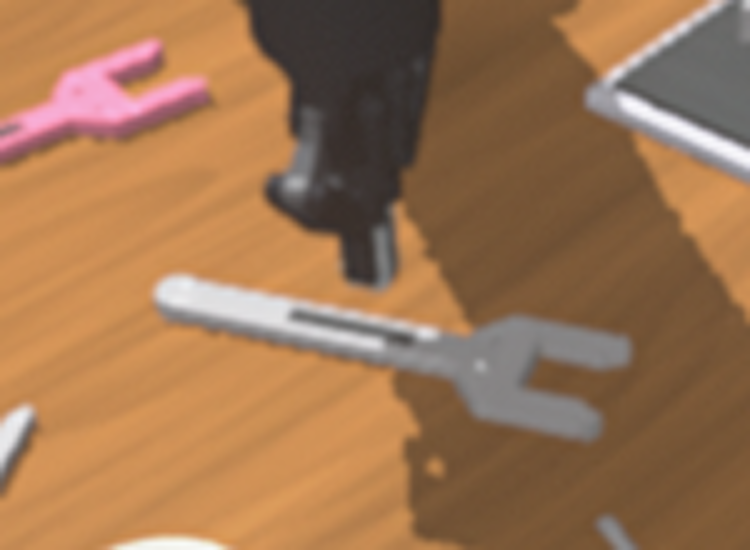

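View pics/s1.png

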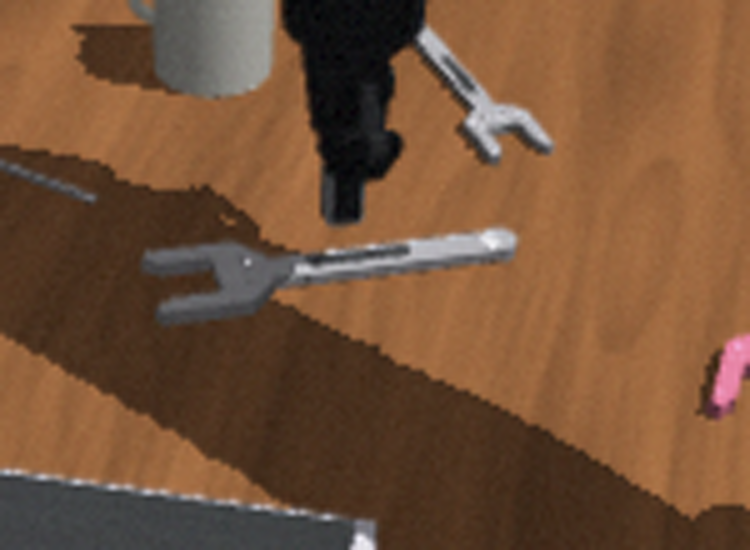

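The views show the shut fingertips hovering above the handle, although the TCP reads z = 5 mm. I'll triangulate the tip.

```bash
python3 -c "
from h import *
c1=rt('scene');c2=rt('side')
def ray(cam,uv):
    K,Rc,c=cam;d=Rc@np.linalg.inv(K)@[*uv,1];return c,d/np.linalg.norm(d)
for a,b in [((204,207.3),(293.4,184.2)),((204,207.3),(291,184)),((202,207),(296,184))]:
    o1,d1=ray(c1,a);o2,d2=ray(c2,b)
    A=np.c_[d1,-d2];s=np.linalg.lstsq(A,o2-o1,rcond=None)[0]
    print((o1+d1*s[0]).round(4),(o2+d2*s[1]).round(4))
st=arm.observe();print(st['eef_pos'])
print(proj(st['eef_pos'],c1),proj(st['eef_pos'],c2))
"
```

```text
[ 0.454  -0.2508  0.0346] [ 0.4527 -0.2517  0.0354]
[ 0.4563 -0.2526  0.037 ] [ 0.4594 -0.2508  0.0354]
[ 0.4492 -0.2525  0.0336] [ 0.4457 -0.2544  0.0354]
[ 0.45333874 -0.2515002   0.0048626 ]
[[204.53213912 217.40554727]] [[292.68446492 192.65878701]]
```

```bash
python3 -c "
from h import *
z=np.load('im_w3.npz');im,d,cam=z['im'],z['d'],(z['K'],z['R'],z['c'])
P=cloud(d,cam);st=arm.observe();print(proj(st['eef_pos'],cam)*1.5)
for v in range(225,300,4): print(v, P[v,[246,250,254,258,262]][:,2].round(4), P[v,254].round(4), im[v,254])
Rt=R.from_euler('xyz',st['eef_rot']).as_matrix()
Q=(P-st['eef_pos'])@Rt
m=(d>0)&(Q[...,0]>-.08)&(abs(Q[...,1])<.02)&(P[...,2]>.015)&(abs(Q[...,2])<.03)
print(np.percentile(Q[m],[0,1,5,50,100],axis=0).round(4))
P=cloud(d,cam); print('handle', np.median(P[100:200,250:256,2]), P[150,400])
"
```

```text
[[380.14908859 333.79260921]]
225 [0.0117 0.0106 0.0113 0.0102 0.0107] [ 0.452  -0.2517  0.0113] [93 89 85]
229 [0.0108 0.0112 0.0108 0.012  0.0103] [ 0.4547 -0.2504  0.0108] [94 89 86]
233 [0.0097 0.0114 0.0122 0.011  0.0117] [ 0.4566 -0.2494  0.0122] [95 89 87]
237 [0.0453 0.0451 0.0452 0.0451 0.0451] [ 0.4436 -0.2558  0.0452] [74 64 57]
241 [0.0503 0.0504 0.0503 0.0499 0.0498] [ 0.4432 -0.2559  0.0503] [70 59 55]
245 [0.0545 0.0534 0.0538 0.0535 0.0541] [ 0.4435 -0.2558  0.0538] [69 61 56]
249 [0.0569 0.0572 0.0573 0.0586 0.0569] [ 0.4436 -0.2557  0.0573] [65 57 50]
253 [0.0611 0.0614 0.0605 0.0617 0.0615] [ 0.4439 -0.2556  0.0605] [61 53 50]
257 [0.0648 0.0647 0.0653 0.0647 0.0641] [ 0.4432 -0.2559  0.0653] [58 52 49]
261 [0.0677 0.0685 0.068  0.0689 0.0688] [ 0.4435 -0.2557  0.068 ] [55 50 47]
265 [0.0719 0.071  0.0718 0.1827 0.0708] [ 0.4432 -0.2559  0.0718] [49 43 41]
269 [0.0743 0.074  0.0745 0.0746 0.0752] [ 0.4433 -0.2558  0.0745] [52 46 44]
273 [0.0765 0.0764 0.0769 0.0766 0.0762] [ 0.4436 -0.2556  0.0769] [52 45 45]
277 [0.0817 0.0781 0.0775 0.0776 0.0766] [ 0.445  -0.2549  0.0775] [63 61 60]
281 [0.0846 0.0774 0.0782 0.0777 0.0843] [ 0.4462 -0.2543  0.0782] [58 53 53]
285 [0.0864 0.0802 0.078  0.0784 0.088 ] [ 0.4482 -0.2533  0.078 ] [44 41 40]
289 [0.088  0.0816 0.0774 0.0779 0.0876] [ 0.4503 -0.2523  0.0774] [45 43 41]
293 [0.0908 0.0847 0.0774 0.0771 0.0922] [ 0.4521 -0.2514  0.0774] [42 40 41]
297 [0.0932 0.0863 0.0772 0.0775 0.0936] [ 0.454  -0.2504  0.0772] [42 40 42]
[[-0.08   -0.02   -0.0139]
 [-0.0798 -0.017  -0.0131]
 [-0.079  -0.0117 -0.0119]
 [-0.064   0.0007 -0.0102]
 [-0.0384  0.02    0.0115]]
handle 0.010952780545111188 [ 0.37065195 -0.19234227  0.00126877]
```

The reported TCP lies about 35 mm beyond the real fingertips. I'll go down part way and calibrate again before closing.

arm_command:
  commands:
    - [10,0,0,0,0,0,1]
    - [20,0,0,0,0,0,1]
    - [20,0,0,0,0,0,1]

```text
clock: 4.28
eef_pos: [0.4529, -0.2512, -0.0161]
eef_rot: [1.357, 1.57, 1.824]
force: [0.1, -0.3, -0.6]
gripper_width: 0.0002
```

```bash
python3 -c "
from h import *
im,d=imaging.camera('side');save('s3',im,(265,160,325,205),9);cv2.imwrite('side3.png',im)
im,d=imaging.camera('scene');save('s4',im,(170,180,230,225),9)
a=cv2.imread('pics/s3.png');b=cv2.imread('pics/s4.png')
cv2.imwrite('pics/s34.png',cv2.resize(np.hstack([a,b]),(800,300)))
go([.4530,-.2525,.08],116.67)
"
```

```text
t 4.38 pos [ 0.4533 -0.2514 -0.0153] a 116.74 tilt 0.05 w 0.0003
F [ 0.11 -0.64 -0.34] T [0.015 0.036 0.007] q [ 0.57  0.98 -0.23  1.86  0.56  0.36  1.95]
SHIFT [-95.3  -0.9  -0.7] ROT [0.0012 0.0009 0.0002] dist 95.3 deg 0.1
```

View pics/s34.png

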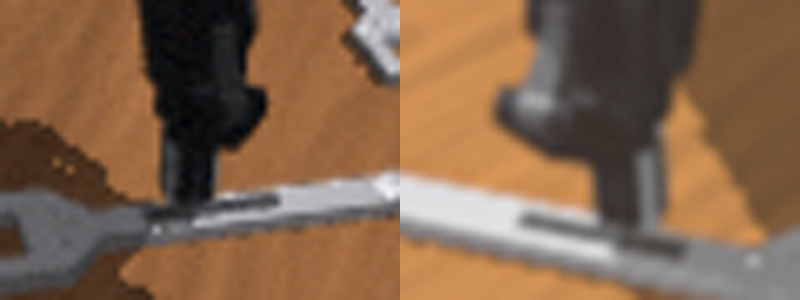

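arm_command:
  commands:
    - [1.5,0,0,0,0,0,1]
    - [3,0,0,0,0,0,1]

```text
clock: 4.62
eef_pos: [0.4534, -0.2515, -0.0182]
eef_rot: [-0.365, 1.57, 0.102]
force: [0.2, 0.0, -0.4]
gripper_width: -0.0001
```

arm_command:
  commands:
    - [1,0,0,0,0,0,1]
    - [2,0,0,0,0,0,1]

```text
clock: 4.88
eef_pos: [0.4534, -0.2515, -0.0203]
eef_rot: [-0.398, 1.57, 0.068]
force: [-0.1, -0.8, 0.0]
gripper_width: 0.0001
```

arm_command:
  commands:
    - [1,0,0,0,0,0,1]
    - [2,0,0,0,0,0,1]

```text
clock: 5.12
eef_pos: [0.4534, -0.2515, -0.0223]
eef_rot: [-0.387, 1.57, 0.08]
force: [0.6, -1.0, 0.2]
gripper_width: -0.0001
```

arm_command:
  commands:
    - [1,0,0,0,0,0,1]
    - [1.5,0,0,0,0,0,1]

```text
clock: 5.38
eef_pos: [0.4534, -0.2515, -0.0239]
eef_rot: [-0.388, 1.57, 0.079]
force: [0.5, 0.4, 0.8]
gripper_width: -0.0001
```

arm_command:
  commands:
    - [1,0,0,0,0,0,1]
    - [1.5,0,0,0,0,0,1]

```text
clock: 5.62
eef_pos: [0.4535, -0.2516, -0.0244]
eef_rot: [-0.819, 1.569, -0.352]
force: [-7.1, 4.3, 37.8]
gripper_width: -0.0001
```

Contact came at TCP z = −0.0242, so the tips are 34 mm behind the reported TCP. I'll use that offset from here on: back up, open, then go down to TCP z = −0.033.

arm_command:
  commands:
    - [-12,0,0,0,0,0,1]
    - [-20,0,0,0,0,0,-0.2]
    - [-20,0,0,0,0,0,-0.2]
    - [-20,0,0,0,0,0,-0.2]

```text
clock: 6.12
eef_pos: [0.4533, -0.2515, -0.0046]
eef_rot: [-0.792, 1.569, -0.325]
force: [0.1, 0.3, 0.3]
gripper_width: 0.051
```

```bash
python3 -c "
from h import *
go([.4530,-.2525,-.033],116.67)
im,d=imaging.camera('side');save('s5',im,(225,140,375,250),5)
"
```

```text
t 6.12 pos [ 0.4533 -0.2515 -0.0046] a 116.73 tilt 0.08 w 0.051
F [0.09 0.27 0.28] T [-0.001 -0.012  0.022] q [ 0.58  0.96 -0.24  1.86  0.55  0.39  1.95]
SHIFT [28.4 -0.7 -0.8] ROT [0.0011 0.001  0.001 ] dist 28.4 deg 0.1
```

View pics/s5.png

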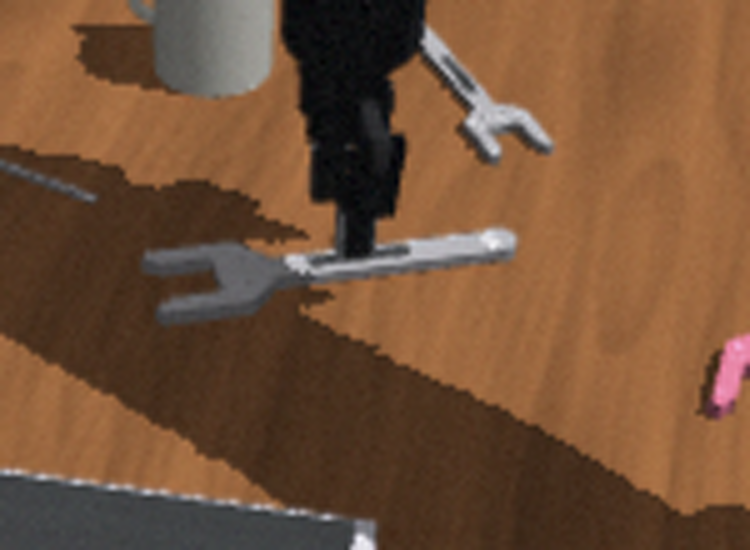

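The spanner is undisturbed and the open fingers straddle the handle. Going down to grip.

arm_command:
  commands:
    - [15,-0.7,-0.8,0,0,0,-0.2]
    - [28,-0.7,-0.8,0,0,0,-0.2]
    - [28,-0.7,-0.8,0,0,0,-0.2]

```text
clock: 6.55
eef_pos: [0.4523, -0.252, -0.0341]
eef_rot: [2.091, 1.57, 2.558]
force: [-0.2, 0.2, 0.7]
gripper_width: 0.0514
```

arm_command:
  commands:
    - [0,0,0,0,0,0,0.2]
    - [0,0,0,0,0,0,0.6]
    - [0,0,0,0,0,0,1]
    - [0,0,0,0,0,0,1]
  squeeze: 80

```text
clock: 7.05
eef_pos: [0.4524, -0.252, -0.0336]
eef_rot: [1.881, 1.57, 2.348]
force: [-1.3, 2.1, 5.9]
gripper_width: 0.0174
```

arm_command:
  commands:
    - [-10,0,0,0,0,0,1]
    - [-30,0,0,0,0,0,1]
    - [-60,0,0,0,0,0,1]
    - [-90,0,0,0,0,0,1]
    - [-100,0,0,0,0,0,1]

```text
clock: 7.68
eef_pos: [0.4529, -0.2525, 0.0683]
eef_rot: [-0.907, 1.569, -0.441]
force: [-0.4, 0.3, -2.1]
gripper_width: 0.0174
```

```bash
python3 w.py w4;python3 -c "
from h import *
im,d=imaging.camera('side');save('s6',im,(225,90,385,210),4)
im,d=imaging.camera('scene');save('s7',im,(130,110,290,230),4)
a=cv2.imread('pics/s6.png');b=cv2.imread('pics/s7.png')
cv2.imwrite('pics/s67.png',cv2.resize(np.hstack([a,b]),(800,300)))
"
```

```text
t 7.67 pos [ 0.4529 -0.2525  0.0683] a 116.74 tilt 0.11 w 0.0174
F [-0.4   0.29 -2.05] T [-0.027 -0.003 -0.027] q [ 0.63  0.84 -0.34  1.83  0.49  0.56  2.01]
SHIFT [-91.8 212.9 216.2] ROT [0.3794 0.0014 0.0013] dist 317.0 deg 21.7
```

View pics/s67.png

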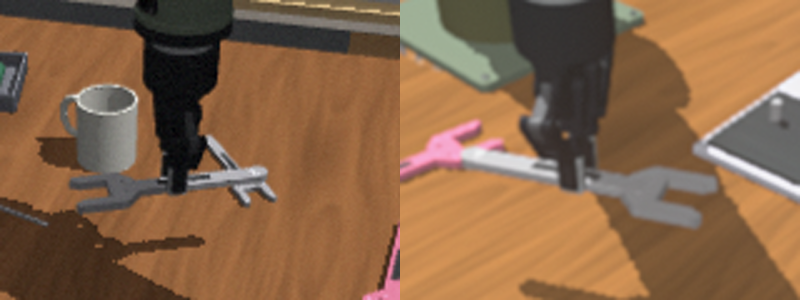

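View pics/w4.png

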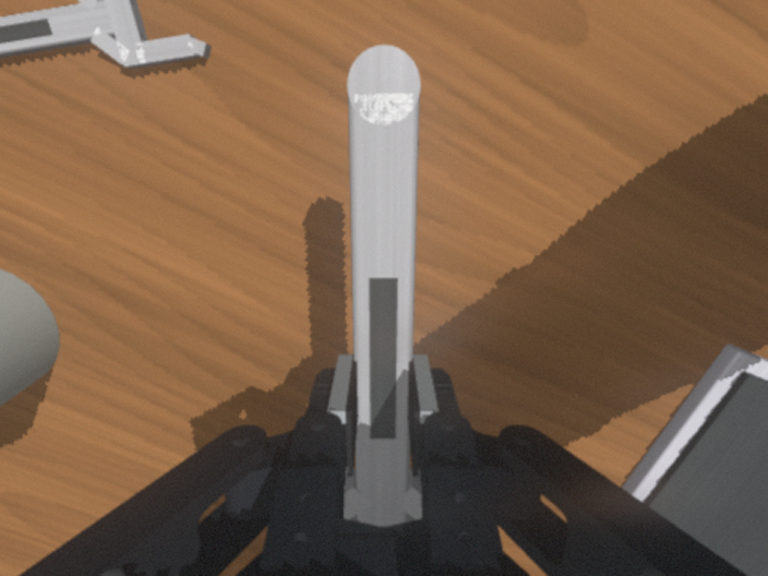

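The spanner is held: both views show it lifted level, and the weight reads about 2 N. I'll measure its pose in the tool frame.

```bash
cat > g.py <<'E'
from h import *
import sys
def hold(n,st):
    z=np.load(f'im_{n}.npz');im,d,cam=z['im'],z['d'],(z['K'],z['R'],z['c'])
    P=cloud(d,cam);Rt=R.from_euler('xyz',st['eef_rot']).as_matrix();Q=(P-st['eef_pos'])@Rt
    sat=im.max(2).astype(int)-im.min(2)
    m=(sat<45)&(abs(Q[...,1])<.02)&(Q[...,2]<-.02)&(Q[...,0]<-.0)&(Q[...,0]>-.06)
    m[:20]=0;m[290:]=0
    q=Q[m];print(m.sum(),'z(tool)',q[:,2].min(),q[:,2].max())
    for lo in np.arange(-.11,-.015,.012):
        k=(q[:,2]>=lo)&(q[:,2]<lo+.012)
        if k.sum(): print(lo.round(3),k.sum(),'top x',np.median(q[k,0]).round(4),'y',q[k,1].min().round(4),q[k,1].max().round(4))
hold(sys.argv[1],arm.observe())
E
python3 g.py w4
```

```text
8356 z(tool) -0.10478420743974269 -0.020033263167555982
-0.11 648 top x -0.0463 y -0.0088 0.01
-0.098 1477 top x -0.0464 y -0.0092 0.0107
-0.086 1380 top x -0.0463 y -0.0093 0.0107
-0.074 1244 top x -0.0463 y -0.0093 0.0106
-0.062 1129 top x -0.0463 y -0.0093 0.0106
-0.05 1054 top x -0.0463 y -0.0093 0.0106
-0.038 963 top x -0.0464 y -0.0094 0.0105
-0.026 461 top x -0.0464 y -0.0092 0.0106
```

```bash
python3 -c "
from h import *
go([.4634,.0072,.05],102.3)"
```

```text
t 7.83 pos [ 0.4523 -0.2522  0.0663] a 116.74 tilt 0.01 w 0.0176
F [-0.24  0.15 -2.16] T [-0.044  0.041  0.021] q [ 0.63  0.84 -0.34  1.83  0.49  0.56  2.01]
SHIFT [ 16.3 226.7 126.6] ROT [ 2.521e-01 -2.000e-04 -1.000e-04] dist 260.1 deg 14.4
```

arm_command:
  commands:
    - [0,45,25,0.05,0,0,1]
    - [0,90,50,0.1,0,0,1]
    - [0,135,76,0.15,0,0,1]
    - [0,180,101,0.2,0,0,1]
    - [0,227,127,0.252,0,0,1]

```text
clock: 8.45
eef_pos: [0.4631, 0.0092, 0.0654]
eef_rot: [-3.132, 1.569, -2.919]
force: [0.7, 1.4, -1.2]
gripper_width: 0.0173
```

arm_command:
  commands:
    - [0,0,0,0,0,0,1]

```text
clock: 8.57
eef_pos: [0.4628, 0.0134, 0.0646]
eef_rot: [2.537, 1.568, 2.756]
force: [0.7, -0.9, -2.0]
gripper_width: 0.0178
```

```bash
python3 -c "
from h import *
go([.4634,.0072,-.0145],102.3)"
```

```text
t 8.57 pos [0.4628 0.0134 0.0646] a 102.53 tilt 0.14 w 0.0178
F [ 0.68 -0.9  -1.98] T [-0.146  0.017 -0.009] q [-0.01  0.78 -0.15  2.02  0.3   0.36  1.39]
SHIFT [79.1 -6.3 -0.6] ROT [ 0.0041 -0.002  -0.0014] dist 79.4 deg 0.3
```

arm_command:
  commands:
    - [20,-6,-1,0.004,0,0,1]
    - [45,-6,-1,0.004,0,0,1]
    - [66,-6,-1,0.004,0,0,1]
    - [72,-6,-1,0.004,0,0,1]
    - [72,-6,-1,0.004,0,0,1]

```text
clock: 9.2
eef_pos: [0.4627, 0.0071, -0.0075]
eef_rot: [2.712, 1.568, 2.926]
force: [-0.9, 0.9, -2.3]
gripper_width: 0.0174
```

```bash
python3 -c "
from h import *
im,d=imaging.camera('side');save('s8',im,(170,130,330,250),4)
im,d=imaging.camera('scene');save('s9',im,(250,90,410,210),4)
a=cv2.imread('pics/s8.png');b=cv2.imread('pics/s9.png')
cv2.imwrite('pics/s89.png',np.vstack([cv2.resize(np.hstack([a,b]),(800,300))]))
go([.4634,.0072,-.0145],102.3)"; python3 w.py w5; python3 g.py w5
```

```text
t 9.3 pos [ 0.4632  0.0072 -0.0069] a 102.29 tilt 0.11 w 0.0175
F [ 0.12 -0.14 -0.89] T [ 0.009  0.016 -0.016] q [-0.04  0.93 -0.07  2.05  0.34  0.17  1.36]
SHIFT [ 7.6 -0.   0.3] ROT [-0.0001 -0.0015 -0.0012] dist 7.6 deg 0.1
t 9.3 pos [ 0.4632  0.0072 -0.0069] a 102.29 tilt 0.11 w 0.0175
F [ 0.12 -0.14 -0.89] T [ 0.009  0.016 -0.016] q [-0.04  0.93 -0.07  2.05  0.34  0.17  1.36]
SHIFT [-167.     8.9   90.5] ROT [ 0.1273 -0.0016 -0.0011] dist 190.2 deg 7.3
12670 z(tool) -0.11213013616729132 -0.02001016007423937
-0.11 796 top x -0.0444 y -0.0181 0.0146
-0.098 1692 top x -0.0443 y -0.0199 0.0199
-0.086 1931 top x -0.044 y -0.0199 0.02
-0.074 2091 top x -0.0437 y -0.02 0.0199
-0.062 1937 top x -0.0436 y -0.02 0.02
-0.05 1796 top x -0.0437 y -0.02 0.02
-0.038 1641 top x -0.0437 y -0.02 0.02
-0.026 763 top x -0.0437 y -0.02 0.0199
```

View pics/s89.png

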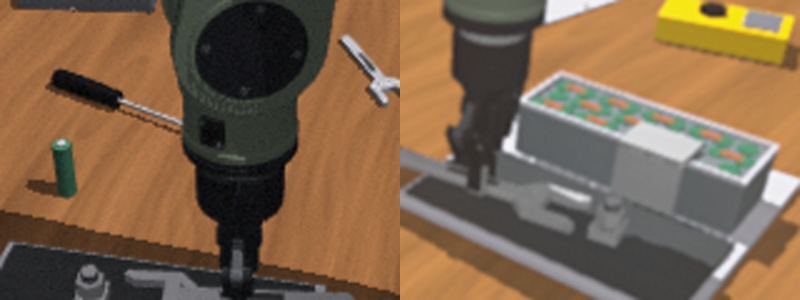

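View pics/w5.png

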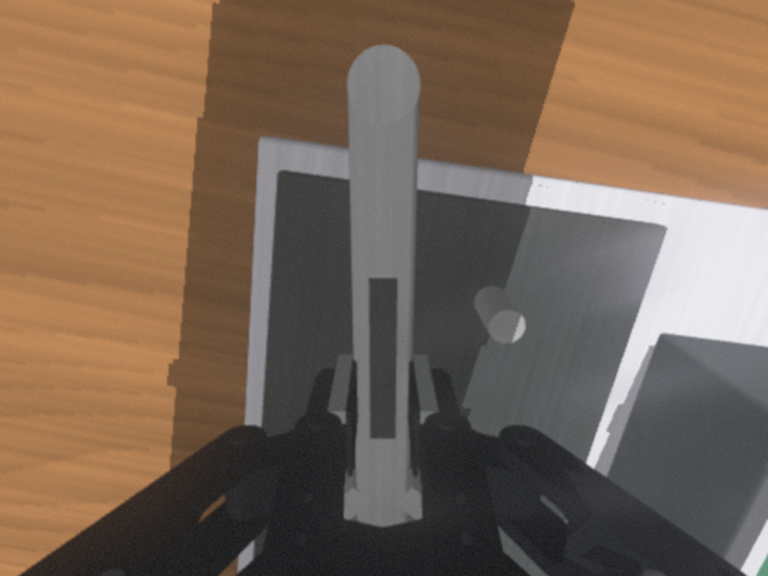

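The spanner is level, its prongs short of the nut, and the pin is clear on its +y side. Going down to plate height.

arm_command:
  commands:
    - [4,0,0.3,0,0,0,1]
    - [7.5,0,0.3,0,0,0,1]
    - [7.5,0,0.3,0,0,0,1]

```text
clock: 9.72
eef_pos: [0.4634, 0.0073, -0.0145]
eef_rot: [2.472, 1.569, 2.687]
force: [0.1, -0.5, -1.6]
gripper_width: 0.0176
```

```bash
python3 -c "
from h import *
im,d=imaging.camera('scene');save('s10',im,(280,130,380,205),8)
u=np.array([np.cos(np.radians(12.3)),np.sin(np.radians(12.3))])
g=np.array([.6002,.037])-.09*u
go([*g,-.0145],102.3)"
```

```text
t 9.78 pos [ 0.4634  0.0073 -0.0144] a 102.3 tilt 0.11 w 0.0176
F [-1.19 -0.08 -2.4 ] T [ 0.001  0.044 -0.044] q [-0.05  0.95 -0.06  2.05  0.34  0.15  1.36]
SHIFT [ 0.  -0.1 49.9] ROT [-0.     -0.0015 -0.0013] dist 49.9 deg 0.1
```

View pics/s10.png

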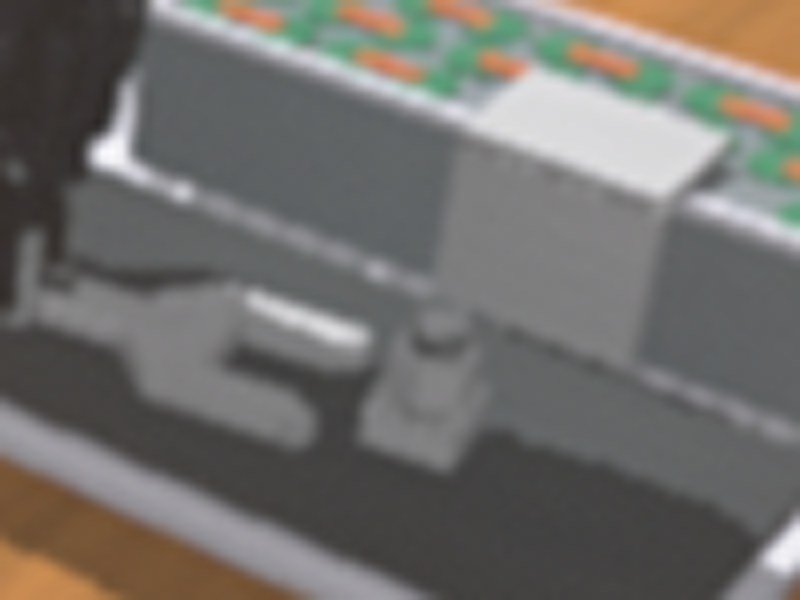

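The prongs straddle the line to the nut at (420,420). Sliding on in small steps while watching the force.

arm_command:
  commands:
    - [0,0,8,0,0,0,1]
    - [0,0,15,0,0,0,1]
    - [0,0,20,0,0,0,1]
    - [0,0,24,0,0,0,1]

```text
clock: 10.28
eef_pos: [0.4872, 0.0125, -0.0144]
eef_rot: [2.427, 1.569, 2.641]
force: [-0.9, 0.2, -1.6]
gripper_width: 0.0175
```

arm_command:
  commands:
    - [0,0,4,0,0,0,1]
    - [0,0,8,0,0,0,1]
    - [0,0,12,0,0,0,1]

```text
clock: 10.65
eef_pos: [0.4992, 0.0151, -0.0144]
eef_rot: [2.422, 1.569, 2.636]
force: [-0.8, 0.2, -1.6]
gripper_width: 0.0176
```

```bash
python3 -c "
from h import *
im,d=imaging.camera('scene');save('s11',im,(280,130,380,205),6)
u=np.array([np.cos(np.radians(12.3)),np.sin(np.radians(12.3))])
g=np.array([.6002,.037])-.09*u
go([*g,-.0145],102.3)"
```

```text
t 10.7 pos [ 0.4996  0.0152 -0.0144] a 102.3 tilt 0.09 w 0.0175
F [-0.16  0.03 -2.16] T [-0.014  0.063  0.005] q [-0.04  0.96 -0.11  1.93  0.33  0.27  1.37]
SHIFT [ 0.  -0.1 12.9] ROT [-0.     -0.001  -0.0013] dist 12.9 deg 0.1
```

View pics/s11.png

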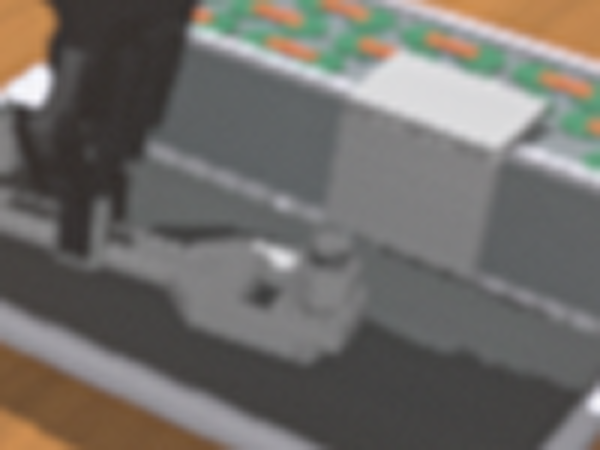

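Sliding on with no contact force so far. I'll continue until it seats against the slot bottom.

arm_command:
  commands:
    - [0,0,4,0,0,0,1]
    - [0,0,8,0,0,0,1]
    - [0,0,12,0,0,0,1]

```text
clock: 11.08
eef_pos: [0.5116, 0.0178, -0.0145]
eef_rot: [2.228, 1.569, 2.442]
force: [0.1, -0.2, -0.8]
gripper_width: 0.0172
```

arm_command:
  commands:
    - [0,0,1,0,0,0,1]
    - [0,0,2,0,0,0,1]

```text
clock: 11.32
eef_pos: [0.5136, 0.0182, -0.0145]
eef_rot: [2.253, 1.569, 2.467]
force: [0.1, -0.2, -2.3]
gripper_width: 0.0175
```

arm_command:
  commands:
    - [0,0,1,0,0,0,1]
    - [0,0,1.5,0,0,0,1]

```text
clock: 11.58
eef_pos: [0.5147, 0.0185, -0.0145]
eef_rot: [2.561, 1.569, 2.776]
force: [-3.9, -0.3, -1.4]
gripper_width: 0.0173
```

```bash
python3 -c "
from h import *
im,d=imaging.camera('scene');save('s12',im,(280,130,380,205),6)
u=np.array([np.cos(np.radians(12.3)),np.sin(np.radians(12.3))])
g=np.array([.6002,.037])-.09*u
go([*g,-.0145],102.3)"
```

```text
t 11.62 pos [ 0.5147  0.0184 -0.0145] a 102.29 tilt 0.13 w 0.0177
F [-2.42 -0.88 -1.76] T [-0.092  0.466  0.046] q [-0.03  0.97 -0.12  1.87  0.32  0.32  1.38]
SHIFT [-0.  -0.1 -2.5] ROT [-0.0001 -0.0019 -0.0012] dist 2.5 deg 0.1
```

View pics/s12.png

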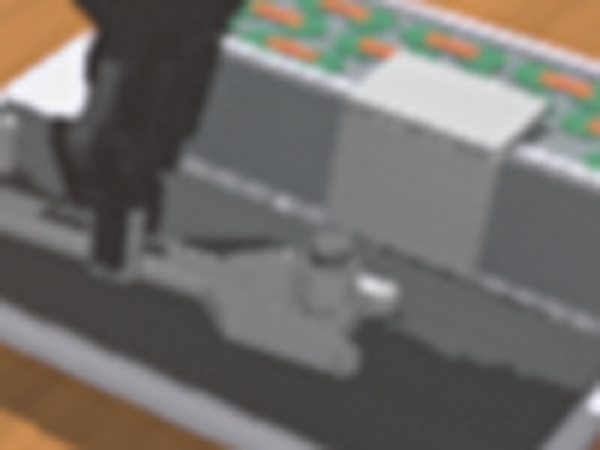

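The slot bottom has seated (about 4 N at 2.4 mm past nominal, as the geometry predicts). I'll ease back 1 mm, lower onto the plate, release and lift.

arm_command:
  commands:
    - [0.5,0,-1,0,0,0,1]
    - [1.2,0,-1,0,0,0,1]
    - [1.2,0,-1,0,0,0,0.5]
    - [1.2,0,-1,0,0,0,-0.2]
    - [1.2,0,-1,0,0,0,-0.2]

```text
clock: 12.25
eef_pos: [0.5138, 0.0182, -0.0157]
eef_rot: [2.546, 1.569, 2.76]
force: [0.5, -0.1, -0.8]
gripper_width: 0.0513
```

arm_command:
  commands:
    - [-20,0,0,0,0,0,-0.2]
    - [-60,0,0,0,0,0,-0.2]
    - [-110,0,10,0,0,0,-0.2]
    - [-160,0,20,0,0,0,-0.2]
    - [-160,0,20,0,0,0,-0.2]

```text
clock: 12.88
eef_pos: [0.5354, 0.0226, 0.1473]
eef_rot: [0.175, 1.567, 0.39]
force: [-0.6, 0.1, -0.5]
gripper_width: 0.0509
```

```bash
python3 w.py w6; python3 -c "
from h import *
z=np.load('im_w6.npz');im=z['im'];save('w6a',im,(160,40,360,290),3)
p=proj([.6002,.037,.05],(z['K'],z['R'],z['c']))[0];print(p)
u,v=p.astype(int);save('w6n',im,(u-35,v-35,u+35,v+35),8)"
```

```text
t 12.88 pos [0.5354 0.0226 0.1473] a 102.28 tilt 0.21 w 0.0509
F [-0.62  0.09 -0.53] T [ 0.017 -0.007 -0.015] q [ 0.03  0.72 -0.25  1.7   0.24  0.75  1.46]
SHIFT [-12.6   9.1  16.9] ROT [ 0.127   0.0036 -0.0009] dist 23.0 deg 7.3
[254.14514432 241.12112522]
```

View pics/w6.png

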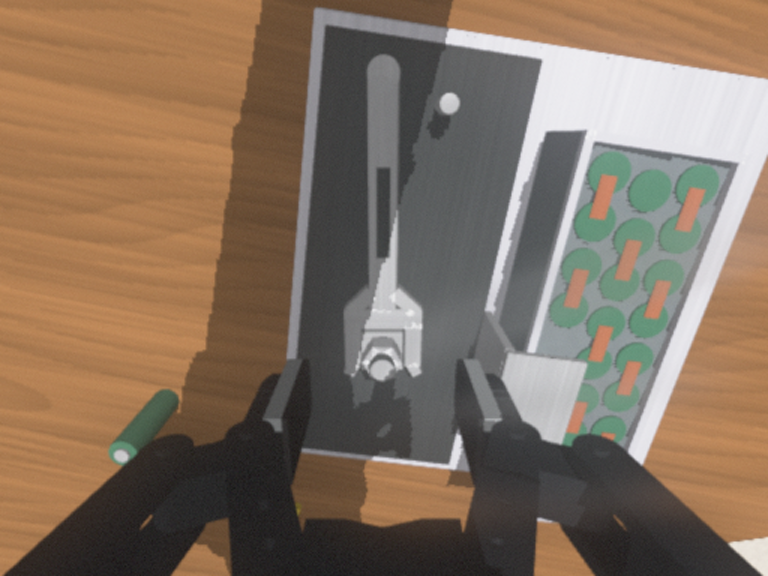

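View pics/w6n.png

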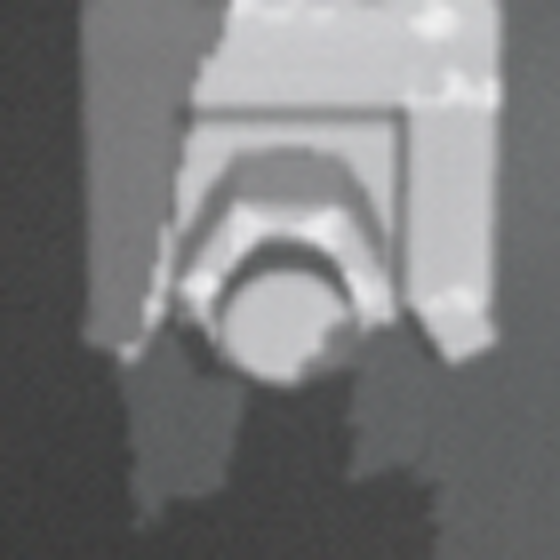

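The nut sits fully in the jaw, its edge at the slot bottom, and the pin is beside the handle. Now the jam nut's angle.

```bash
python3 - <<'E'
from h import *
z=np.load('im_w6.npz');cam=(z['K'],z['R'],z['c'])
f=lambda p,zz:plane('',(np.array(p,float)+.5)/8-.5+[219,206],zz,cam=cam)[:,:2]
q=f([[238,207],[335,215],[180,290],[390,315]],.05)-[.6002,.037]
print(q*1000,np.degrees(np.arctan2(q[:,1],q[:,0]))%60,np.linalg.norm(q,axis=1))
q2=f([[245,150],[335,150],[183,268],[390,260]],.034)-[.6002,.037]
print(q2*1000,np.degrees(np.arctan2(q2[:,1],q2[:,0]))%60)
print(f([[283,325]],.06))
q=f([[185,112],[402,112],[175,235],[402,290]],.0325);e=q[1]-q[0];print(np.linalg.norm(e),np.degrees(np.arctan2(-e[0],e[1])),q)
print('spanner yaw')
im=z['im']
def hand(v):
    row=im[v].astype(int)
    return row
c=plane('',np.array([[383.5,75],[382,290]])/1.5,.028,cam=cam)[:,:2];e=c[1]-c[0];print(np.degrees(np.arctan2(e[1],e[0])))
E
```

```text
[[ -9.60213229  -8.19160715]
 [-11.13603225   4.18003324]
 [  3.67494742 -13.07655883]
 [  1.43810088  14.32918494]] [40.46759176 39.42581852 45.69712702 24.26889081] [0.01262154 0.0118947  0.01358314 0.01440117]
[[-10.14197481  -7.68995061]
 [-12.714903     4.11104746]
 [  9.01652474 -12.29843807]
 [  1.80009463  15.05698973]] [37.17049948 42.08267714  6.24677872 23.18252684]
[[0.60049724 0.03687757]]
0.029105970747661282 12.298983527467751 [[0.58698897 0.02040762]
 [0.58078902 0.04884559]
 [0.60530082 0.02272758]
 [0.60691727 0.05495604]]
spanner yaw
11.90080747053514
```

```bash
python3 -c "
from h import *
go([.6003,.037,.05],130)"
```

```text
t 12.93 pos [0.5343 0.0224 0.1454] a 102.29 tilt 0.06 w 0.0513
F [ 0.2  -0.11  0.85] T [0.037 0.028 0.017] q [ 0.03  0.72 -0.25  1.7   0.24  0.75  1.46]
SHIFT [95.4  0.2 67.6] ROT [-0.4837  0.0007 -0.0007] dist 116.9 deg 27.7
```

arm_command:
  commands:
    - [10,0,25,-0.16,0,0,-0.2]
    - [30,0,50,-0.32,0,0,-0.2]
    - [60,0,67.5,-0.484,0,0,-0.2]
    - [95,0,67.5,-0.484,0,0,-0.2]
    - [95,0,67.5,-0.484,0,0,-0.2]

```text
clock: 13.55
eef_pos: [0.5984, 0.0367, 0.0478]
eef_rot: [2.335, 1.566, 3.034]
force: [0.8, 0.4, -0.0]
gripper_width: 0.0512
```

```bash
python3 w.py w7; python3 -c "
from h import *
go([.6003,.037,.001],130)
im,d=imaging.camera('side');save('s13',im,(170,130,270,230),5)"
```

```text
t 13.55 pos [0.5984 0.0367 0.0478] a 130.02 tilt 0.28 w 0.0512
F [ 0.77  0.37 -0.03] T [ 0.02  -0.032  0.017] q [ 0.05  0.96 -0.34  1.53  0.42  0.73  1.8 ]
SHIFT [-112.    30.2  -38.5] ROT [ 0.6113 -0.0043 -0.0023] dist 122.2 deg 35.0
t 13.6 pos [0.5994 0.0368 0.0497] a 130.01 tilt 0.12 w 0.0509
F [-0.61 -0.83  0.2 ] T [-0.008  0.006  0.042] q [ 0.05  0.95 -0.34  1.53  0.42  0.74  1.8 ]
SHIFT [48.7 -0.5  0.8] ROT [ 0.0002 -0.001  -0.0019] dist 48.7 deg 0.1
```

View pics/w7.png

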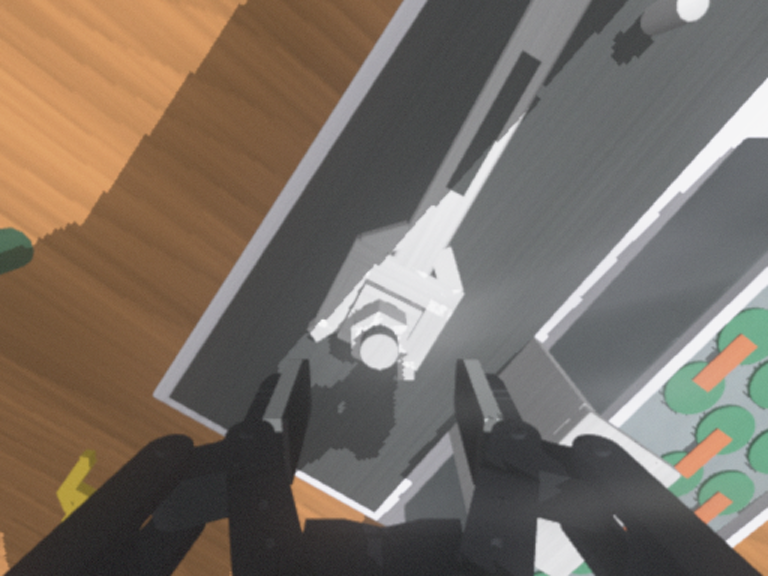

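View pics/s13.png

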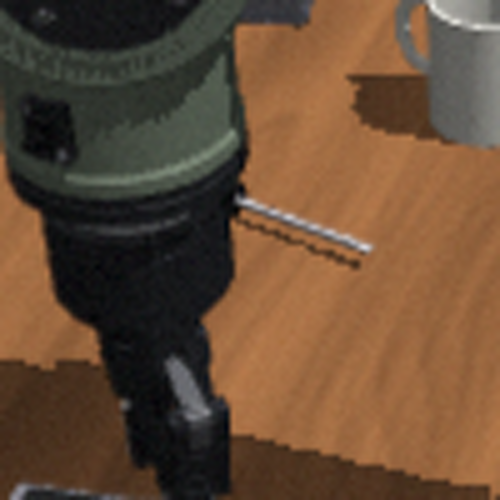

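The hexagon's vertex points up the image at (380,318), so its flats face the pads squarely. Descending and pinching.

arm_command:
  commands:
    - [20,-0.5,0.8,0,0,0,-0.2]
    - [38,-0.5,0.8,0,0,0,-0.2]
    - [48,-0.5,0.8,0,0,0,-0.2]
    - [48.5,-0.5,0.8,0,0,0,-0.2]

```text
clock: 14.15
eef_pos: [0.6007, 0.0371, 0.0017]
eef_rot: [1.719, 1.569, 2.418]
force: [0.2, -0.4, 0.0]
gripper_width: 0.0511
```

arm_command:
  commands:
    - [0,0,0,0,0,0,0.2]
    - [0,0,0,0,0,0,0.5]
    - [0,0,0,0,0,0,1]
    - [0,0,0,0,0,0,1]
  squeeze: 100

```text
clock: 14.65
eef_pos: [0.6011, 0.0371, 0.0025]
eef_rot: [0.821, 1.57, 1.519]
force: [-2.4, -0.9, 7.9]
gripper_width: 0.0212
```

```bash
python3 w.py w8; python3 -c "
from h import *
go([.6003,.037,.001],130)
im,d=imaging.camera('scene');save('s14',im,(280,110,380,185),6)"
```

```text
t 14.65 pos [0.6011 0.0371 0.0025] a 130.01 tilt 0.05 w 0.0212
F [-2.36 -0.85  7.85] T [-0.226  0.333 -0.006] q [ 0.04  1.03 -0.31  1.54  0.45  0.65  1.77]
SHIFT [-157.5   31.4  -40.4] ROT [ 6.11e-01  3.00e-04 -7.00e-04] dist 165.6 deg 35.0
t 14.7 pos [0.6011 0.037  0.0025] a 130.0 tilt 0.04 w 0.0211
F [-0.5  -0.23  6.48] T [-0.153  0.335  0.028] q [ 0.04  1.03 -0.31  1.54  0.45  0.65  1.77]
SHIFT [ 1.5  0.5 -0.6] ROT [ 0.0001  0.0005 -0.0006] dist 1.7 deg 0.0
```

View pics/w8.png

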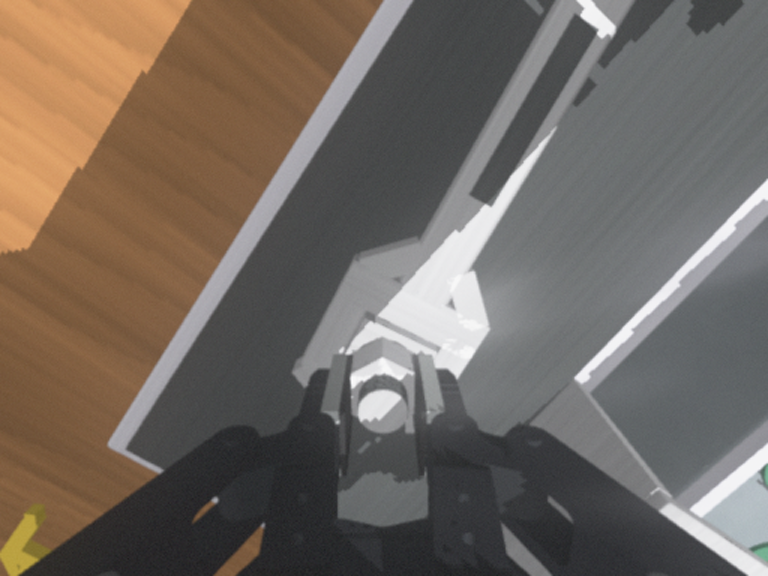

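View pics/s14.png

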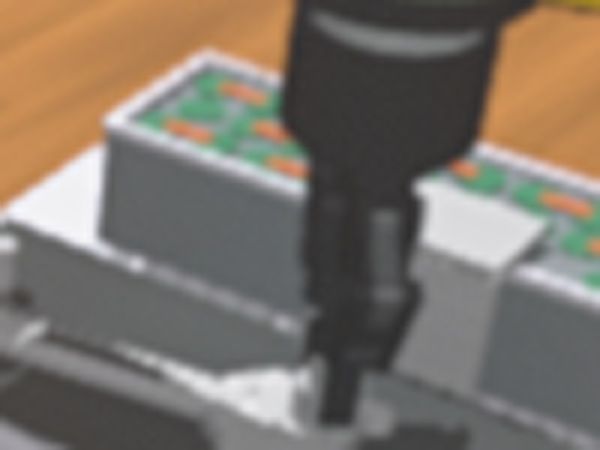

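Pinched on the flats: it reads 21.2 mm, with the same −2.7 mm offset as on the 20 mm handle. Now turning clockwise (+rx) and watching the z torque.

arm_command:
  commands:
    - [0,0,0,0.06,0,0,1]
    - [0,0,0,0.12,0,0,1]
    - [0,0,0,0.18,0,0,1]
    - [0,0,0,0.24,0,0,1]

```text
clock: 15.25
eef_pos: [0.6012, 0.0368, 0.0027]
eef_rot: [0.669, 1.57, 1.125]
force: [0.4, -1.3, -3.6]
gripper_width: 0.0209
```

```bash
python3 -c "
from h import *
go([.6005,.037,.002],130)"
```

```text
t 15.25 pos [0.6012 0.0368 0.0027] a 116.15 tilt 0.03 w 0.0209
F [ 0.36 -1.33 -3.57] T [-0.191 -0.053  0.189] q [ 0.01  1.02 -0.25  1.54  0.37  0.63  1.6 ]
SHIFT [ 0.7  0.4 -0.5] ROT [-0.2418  0.0005 -0.0003] dist 1.0 deg 13.9
```

arm_command:
  commands:
    - [0,0,0,0.06,0,0,1]
    - [0,0,0,0.12,0,0,1]
    - [0,0,0,0.18,0,0,1]

```text
clock: 15.62
eef_pos: [0.6012, 0.0367, 0.0028]
eef_rot: [0.42, 1.57, 0.694]
force: [1.4, -0.5, -5.6]
gripper_width: 0.0211
```

```bash
python3 -c "
from h import *
go([.6005,.037,.002],130)"; python3 w.py w9
```

```text
t 15.62 pos [0.6012 0.0367 0.0028] a 105.74 tilt 0.03 w 0.0211
F [ 1.41 -0.52 -5.57] T [-0.238 -0.267  0.321] q [-0.02  1.02 -0.2   1.54  0.3   0.61  1.47]
SHIFT [ 0.8  0.5 -0.6] ROT [-4.234e-01  6.000e-04 -1.000e-04] dist 1.1 deg 24.3
t 15.62 pos [0.6012 0.0367 0.0028] a 105.74 tilt 0.03 w 0.0211
F [ 1.41 -0.52 -5.57] T [-0.238 -0.267  0.321] q [-0.02  1.02 -0.2   1.54  0.3   0.61  1.47]
SHIFT [-157.3   12.3  -49.7] ROT [ 0.1874  0.0005 -0.0003] dist 165.4 deg 10.7
```

View pics/w9.png

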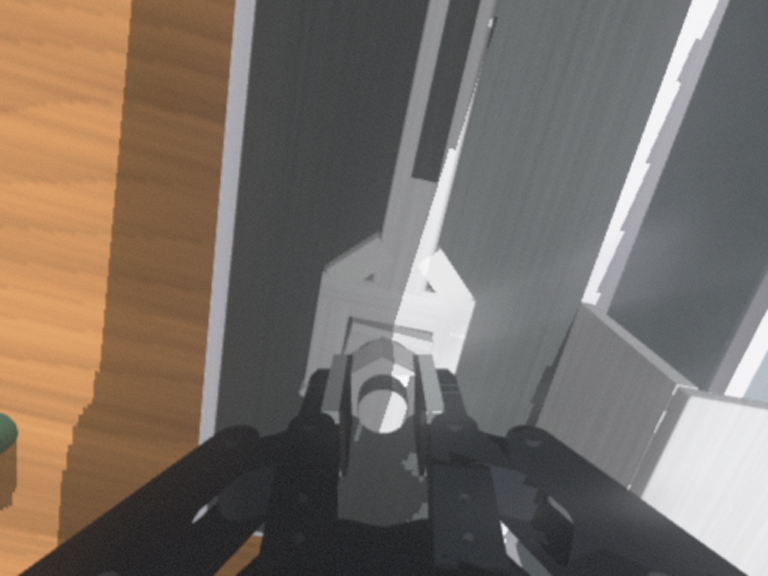

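arm_command:
  commands:
    - [0,0,0,0.06,0,0,1]
    - [0,0,0,0.12,0,0,1]

```text
clock: 15.92
eef_pos: [0.6012, 0.0365, 0.0028]
eef_rot: [0.167, 1.57, 0.318]
force: [2.0, -0.6, -6.3]
gripper_width: 0.0212
```

```bash
python3 -c "
from h import *
go([.6005,.037,.002],130)"
```

```text
t 15.93 pos [0.6012 0.0365 0.0028] a 98.64 tilt 0.03 w 0.0212
F [ 2.01 -0.63 -6.28] T [-0.212 -0.335  0.295] q [-0.03  1.02 -0.17  1.54  0.26  0.6   1.38]
SHIFT [ 0.8  0.6 -0.7] ROT [-5.474e-01  5.000e-04  1.000e-04] dist 1.2 deg 31.4
```

arm_command:
  commands:
    - [0,0,0,0.04,0,0,1]
    - [0,0,0,0.08,0,0,1]

```text
clock: 16.18
eef_pos: [0.6013, 0.0365, 0.0028]
eef_rot: [0.174, 1.57, 0.244]
force: [1.8, -1.5, -6.4]
gripper_width: 0.0209
```

```bash
python3 -c "
from h import *
go([.6005,.037,.002],130)"
```

```text
t 16.18 pos [0.6013 0.0365 0.0028] a 93.98 tilt 0.03 w 0.0209
F [ 1.77 -1.5  -6.38] T [-0.257 -0.311  0.21 ] q [-0.04  1.01 -0.15  1.54  0.23  0.6   1.33]
SHIFT [ 0.8  0.6 -0.7] ROT [-6.286e-01  5.000e-04  1.000e-04] dist 1.2 deg 36.0
```

```bash
python3 w.py w10; python3 -c "
from h import *
im,d=imaging.camera('scene');save('s15',im,(245,125,365,215),6)"
```

```text
t 16.18 pos [0.6013 0.0365 0.0028] a 93.98 tilt 0.03 w 0.0209
F [ 1.77 -1.5  -6.38] T [-0.257 -0.311  0.21 ] q [-0.04  1.01 -0.15  1.54  0.23  0.6   1.33]
SHIFT [-157.3    2.1  -51.2] ROT [-0.0177  0.0005 -0.0001] dist 165.4 deg 1.0
```

View pics/w10.png

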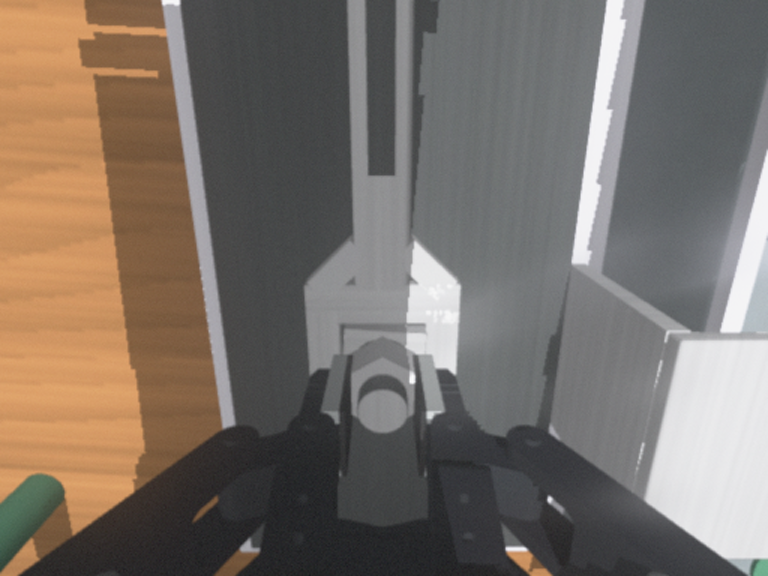

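View pics/s15.png

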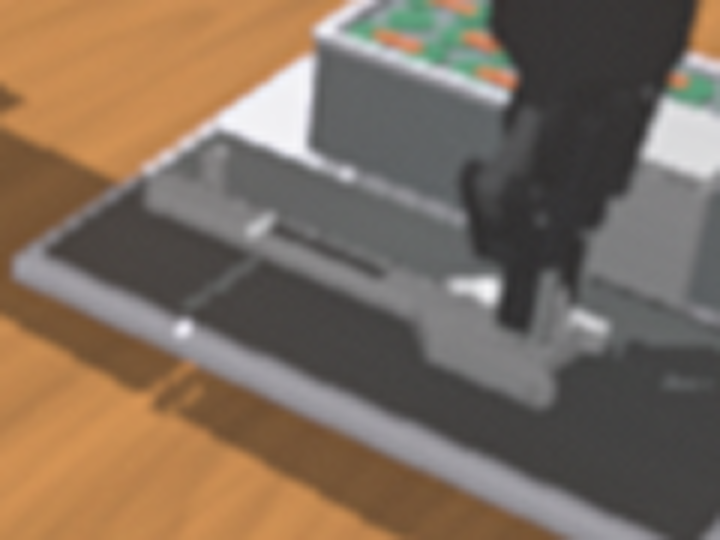

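The handle now rests against the pin, parallel to the cradle's x, and the jam nut is running on. Continuing in smaller steps.

arm_command:
  commands:
    - [0,0,0,0.04,0,0,1]
    - [0,0,0,0.04,0,0,1]

```text
clock: 16.52
eef_pos: [0.6013, 0.0364, 0.0028]
eef_rot: [-0.283, 1.57, -0.254]
force: [1.5, -1.2, -6.4]
gripper_width: 0.0211
```

```bash
python3 -c "
from h import *
go([.6005,.037,.002],130)"
```

```text
t 16.52 pos [0.6013 0.0364 0.0028] a 91.68 tilt 0.03 w 0.0211
F [ 1.54 -1.17 -6.36] T [-0.336 -0.365  0.216] q [-0.04  1.01 -0.14  1.54  0.22  0.6   1.3 ]
SHIFT [ 0.8  0.6 -0.7] ROT [-6.689e-01  5.000e-04  3.000e-04] dist 1.2 deg 38.3
```

arm_command:
  commands:
    - [0,0,0,0.04,0,0,1]
    - [0,0,0,0.04,0,0,1]

```text
clock: 16.77
eef_pos: [0.6013, 0.0364, 0.0028]
eef_rot: [-0.35, 1.57, -0.362]
force: [0.5, -0.8, -5.9]
gripper_width: 0.0209
```

```bash
python3 -c "
from h import *
go([.6005,.037,.002],130)"
```

```text
t 16.77 pos [0.6013 0.0364 0.0028] a 89.33 tilt 0.03 w 0.0209
F [ 0.54 -0.75 -5.89] T [-0.354 -0.307  0.221] q [-0.05  1.01 -0.13  1.54  0.2   0.6   1.27]
SHIFT [ 0.8  0.6 -0.8] ROT [-7.099e-01  4.000e-04  4.000e-04] dist 1.2 deg 40.7
```

arm_command:
  commands:
    - [0,0,0,0.04,0,0,1]
    - [0,0,0,0.04,0,0,1]

```text
clock: 17.02
eef_pos: [0.6013, 0.0364, 0.0028]
eef_rot: [-0.551, 1.57, -0.604]
force: [2.1, -2.1, -6.8]
gripper_width: 0.021
```

```bash
python3 -c "
from h import *
go([.6005,.037,.002],130)"
```

```text
t 17.02 pos [0.6013 0.0364 0.0028] a 86.98 tilt 0.04 w 0.021
F [ 2.15 -2.14 -6.82] T [-0.411 -0.325  0.257] q [-0.06  1.01 -0.12  1.54  0.19  0.59  1.24]
SHIFT [ 0.8  0.6 -0.8] ROT [-7.508e-01  4.000e-04  6.000e-04] dist 1.3 deg 43.0
```

arm_command:
  commands:
    - [0,0,0,0.04,0,0,1]
    - [0,0,0,0.04,0,0,1]

```text
clock: 17.27
eef_pos: [0.6013, 0.0364, 0.0028]
eef_rot: [-0.664, 1.57, -0.757]
force: [1.0, -1.5, -7.3]
gripper_width: 0.0211
```

```bash
python3 -c "
from h import *
go([.6005,.037,.002],130)"
```

```text
t 17.27 pos [0.6013 0.0364 0.0028] a 84.64 tilt 0.04 w 0.0211
F [ 0.99 -1.46 -7.28] T [-0.504 -0.33   0.432] q [-0.06  1.01 -0.11  1.54  0.17  0.59  1.22]
SHIFT [ 0.8  0.6 -0.8] ROT [-7.916e-01  4.000e-04  7.000e-04] dist 1.3 deg 45.4
```

Torque is starting to rise (0.43 N m). Finer steps now.

arm_command:
  commands:
    - [0,0,0,0.025,0,0,1]
    - [0,0,0,0.025,0,0,1]

```text
clock: 17.52
eef_pos: [0.6013, 0.0363, 0.0027]
eef_rot: [-0.775, 1.57, -0.894]
force: [2.1, -2.7, -6.5]
gripper_width: 0.021
```

```bash
python3 -c "
from h import *
go([.6005,.037,.002],130)"
```

```text
t 17.52 pos [0.6013 0.0363 0.0027] a 83.19 tilt 0.05 w 0.021
F [ 2.05 -2.74 -6.53] T [-0.498 -0.369  0.6  ] q [-0.06  1.01 -0.1   1.54  0.16  0.59  1.2 ]
SHIFT [ 0.7  0.6 -0.8] ROT [-8.17e-01  3.00e-04  8.00e-04] dist 1.3 deg 46.8
```

arm_command:
  commands:
    - [0,0,0,0.02,0,0,1]
    - [0,0,0,0.02,0,0,1]

```text
clock: 17.77
eef_pos: [0.6013, 0.0363, 0.0028]
eef_rot: [-0.822, 1.57, -0.961]
force: [2.3, -2.7, -6.8]
gripper_width: 0.0209
```

```bash
python3 -c "
from h import *
go([.6005,.037,.002],130)"
```

```text
t 17.77 pos [0.6013 0.0363 0.0028] a 82.02 tilt 0.06 w 0.0209
F [ 2.26 -2.72 -6.81] T [-0.512 -0.349  0.727] q [-0.07  1.01 -0.1   1.55  0.15  0.59  1.19]
SHIFT [ 0.8  0.6 -0.8] ROT [-8.374e-01  3.000e-04  9.000e-04] dist 1.3 deg 48.0
```

arm_command:
  commands:
    - [0,0,0,0.02,0,0,1]
    - [0,0,0,0.04,0,0,1]
    - [0,0,0,0.04,0,0,1]

```text
clock: 18.15
eef_pos: [0.6013, 0.0363, 0.0027]
eef_rot: [-0.832, 1.57, -1.011]
force: [2.0, -2.7, -6.8]
gripper_width: 0.021
```

```bash
python3 -c "
from h import *
go([.6005,.037,.002],130)"; python3 w.py w11
```

```text
t 18.15 pos [0.6013 0.0363 0.0027] a 79.72 tilt 0.06 w 0.021
F [ 1.98 -2.7  -6.83] T [-0.615 -0.333  0.993] q [-0.07  1.01 -0.09  1.55  0.14  0.59  1.16]
SHIFT [ 0.7  0.6 -0.9] ROT [-8.776e-01  3.000e-04  1.100e-03] dist 1.3 deg 50.3
t 18.15 pos [0.6013 0.0363 0.0027] a 79.72 tilt 0.06 w 0.021
F [ 1.98 -2.7  -6.83] T [-0.615 -0.333  0.993] q [-0.07  1.01 -0.09  1.55  0.14  0.59  1.16]
SHIFT [-157.3  -10.5  -50.1] ROT [-0.2667  0.0006  0.0009] dist 165.4 deg 15.3
```

View pics/w11.png

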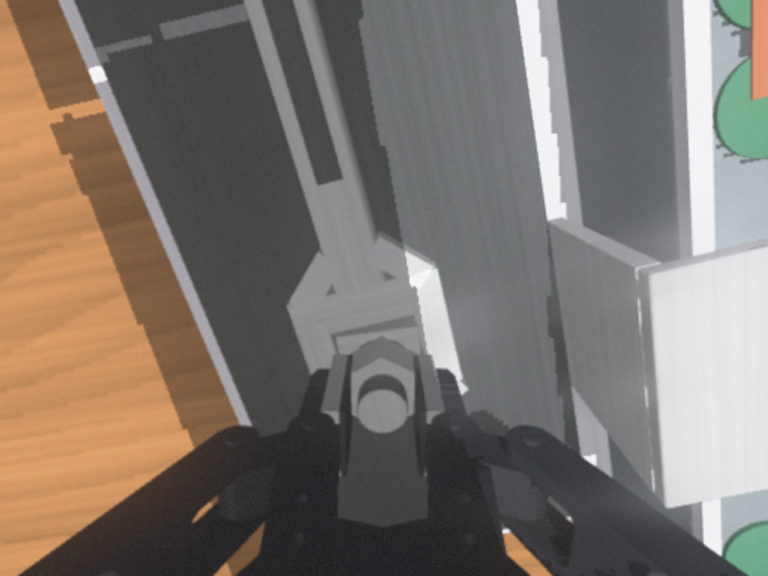

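arm_command:
  commands:
    - [0,0,0,0.012,0,0,1]
    - [0,0,0,0.012,0,0,1]

```text
clock: 18.45
eef_pos: [0.6013, 0.0362, 0.0028]
eef_rot: [-0.872, 1.57, -1.063]
force: [2.3, -3.3, -6.2]
gripper_width: 0.0209
```

```bash
python3 -c "
from h import *
go([.6005,.037,.002],130)"
```

```text
t 18.45 pos [0.6013 0.0362 0.0028] a 79.04 tilt 0.07 w 0.0209
F [ 2.3  -3.34 -6.16] T [-0.617 -0.377  0.994] q [-0.07  1.01 -0.09  1.55  0.13  0.59  1.15]
SHIFT [ 0.8  0.6 -0.9] ROT [-8.893e-01  3.000e-04  1.200e-03] dist 1.3 deg 51.0
```

arm_command:
  commands:
    - [0,0,0,0.01,0,0,1]
    - [0,0,0,0.01,0,0,1]

```text
clock: 18.7
eef_pos: [0.6013, 0.0362, 0.0028]
eef_rot: [-0.835, 1.57, -1.037]
force: [1.5, -3.3, -6.5]
gripper_width: 0.0211
```

```bash
python3 -c "
from h import *
go([.6005,.037,.002],130)"
```

```text
t 18.7 pos [0.6013 0.0362 0.0028] a 78.46 tilt 0.07 w 0.0211
F [ 1.45 -3.32 -6.45] T [-0.656 -0.36   1.069] q [-0.07  1.01 -0.08  1.55  0.13  0.59  1.14]
SHIFT [ 0.8  0.6 -0.9] ROT [-8.995e-01  4.000e-04  1.200e-03] dist 1.3 deg 51.5
```

1.07 N m reached. Releasing and lifting straight up.

arm_command:
  commands:
    - [0,0,0,0,0,0,0.2]
    - [0,0,0,0,0,0,-0.2]
    - [-10,0,0,0,0,0,-0.2]
    - [-50,0,-10,0,0,0,-0.2]
    - [-100,0,-30,0,0,0,-0.2]

```text
clock: 19.32
eef_pos: [0.5713, 0.0423, 0.104]
eef_rot: [-1.182, 1.57, -1.384]
force: [0.1, 0.5, 1.4]
gripper_width: 0.0514
```

```bash
python3 -c "
from h import *
go([.535,.025,.145],95)"
```

```text
t 19.32 pos [0.5713 0.0423 0.104 ] a 78.43 tilt 0.05 w 0.0514
F [0.1  0.46 1.4 ] T [-0.031 -0.025 -0.041] q [-0.08  0.82 -0.1   1.6   0.11  0.72  1.14]
SHIFT [-41.  -24.3 -32.1] ROT [-2.892e-01  2.000e-04  9.000e-04] dist 57.4 deg 16.6
```

arm_command:
  commands:
    - [-20,-12,-16,-0.14,0,0,-0.2]
    - [-41,-24,-32,-0.29,0,0,-0.2]
    - [-41,-24,-32,-0.29,0,0,-0.2]

```text
clock: 19.7
eef_pos: [0.5353, 0.0247, 0.1471]
eef_rot: [-0.379, 1.568, -0.291]
force: [-0.0, 0.3, 0.5]
gripper_width: 0.0512
```

```bash
python3 w.py w12; python3 -c "
from h import *
z=np.load('im_w12.npz');im=z['im']
p=proj([.6002,.037,.05],(z['K'],z['R'],z['c']))[0];u,v=p.astype(int);print(u,v);save('w12n',im,(u-35,v-35,u+35,v+35),8)"
```

```text
t 19.7 pos [0.5353 0.0247 0.1471] a 95.04 tilt 0.17 w 0.0512
F [-0.02  0.31  0.47] T [ 0.026 -0.045 -0.031] q [-0.    0.72 -0.2   1.7   0.19  0.75  1.37]
SHIFT [-12.9   9.   15.6] ROT [0.0007 0.0027 0.0011] dist 22.1 deg 0.2
260 240
```

View pics/w12.png

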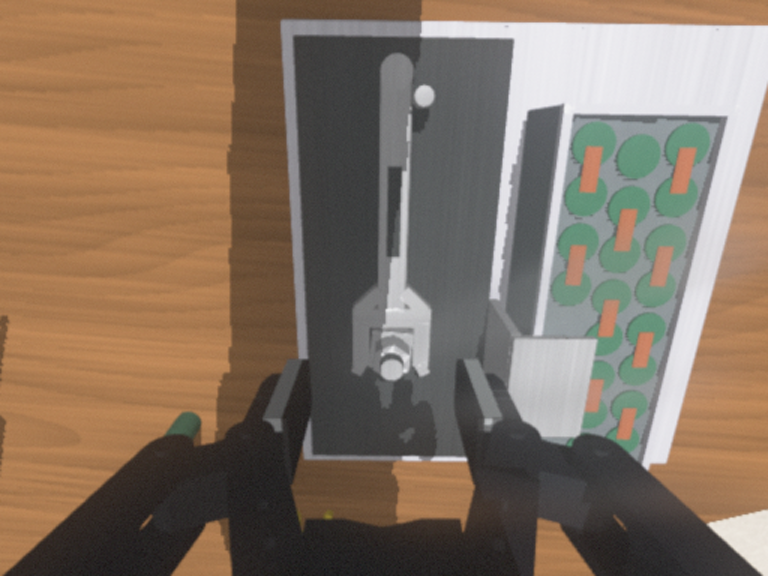

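View pics/w12n.png

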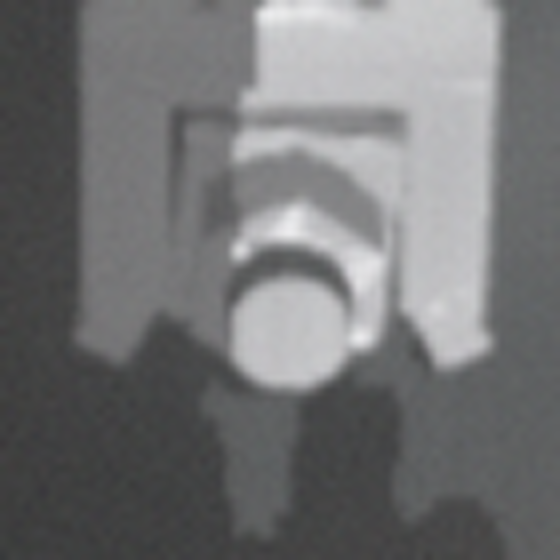

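The handle rests against the pin (424,96), and the nut stays in the jaw, turned slightly clockwise. Next the spanner's pose for the regrip and the lower nut's yaw.

```bash
cat > k.py <<'E'
from h import *
z=np.load('im_w12.npz');im,d,cam=z['im'],z['d'],(z['K'],z['R'],z['c'])
f=lambda p,zz:plane('',(np.array(p,float)+.5)/8-.5+[225,205],zz,cam=cam)[:,:2]
q=f([[188,118],[405,133],[178,240],[402,250]],.0325);e=q[1]-q[0];print('lower edge yaw',np.degrees(np.arctan2(-e[0],e[1])),np.linalg.norm(e))
g=cv2.cvtColor(im,cv2.COLOR_RGB2GRAY).astype(int)
L=[]
for v in range(50,186,5):
    row=cv2.GaussianBlur(g[v:v+1].astype(np.float32),(3,1),0)[0]
    gr=np.diff(row[245:285]); l=245+gr[:18].argmax(); r=245+14+gr[14:].argmin()
    a=plane('',[[l+.5,v],[r+.5,v]],.028,cam=cam)[:,:2]; L.append((v,l,r,np.linalg.norm(a[1]-a[0])*1000,*a.mean(0)))
L=np.array(L);print(L[:,:4].round(1).tolist())
ok=abs(L[:,3]-20)<2.2; p=L[ok,4:].astype(np.float32)
vx,vy,x0,y0=cv2.fitLine(p,cv2.DIST_HUBER,0,.001,.001).ravel()
if vx<0:vx,vy=-vx,-vy
print('yaw',np.degrees(np.arctan2(vy,vx)),x0,y0,ok.sum())
e=plane('',[[397/1.5,54/1.5],[390/1.5,320/1.5]],.028,cam=cam)[0,:2];u=np.array([vx,vy]);o=np.array([x0,y0])
o=o+u*(e@u+.105-o@u);print('end',e,'grip',o,'jaw',o+.09*u)
E
python3 k.py
```

```text
lower edge yaw 0.7822329083661157 0.029197134297195147
[[50.0, 253.0, 274.0, 19.0], [55.0, 253.0, 273.0, 18.2], [60.0, 253.0, 273.0, 18.3], [65.0, 253.0, 273.0, 18.4], [70.0, 252.0, 273.0, 19.4], [75.0, 252.0, 273.0, 19.5], [80.0, 252.0, 273.0, 19.6], [85.0, 252.0, 273.0, 19.7], [90.0, 252.0, 273.0, 19.8], [95.0, 252.0, 273.0, 19.9], [100.0, 252.0, 273.0, 20.0], [105.0, 252.0, 273.0, 20.1], [110.0, 252.0, 272.0, 19.3], [115.0, 252.0, 272.0, 19.4], [120.0, 252.0, 272.0, 19.5], [125.0, 252.0, 272.0, 19.6], [130.0, 252.0, 271.0, 18.7], [135.0, 252.0, 271.0, 18.8], [140.0, 252.0, 271.0, 18.9], [145.0, 252.0, 271.0, 19.0], [150.0, 251.0, 271.0, 20.1], [155.0, 252.0, 271.0, 19.2], [160.0, 251.0, 270.0, 19.3], [165.0, 251.0, 270.0, 19.4], [170.0, 251.0, 270.0, 19.5], [175.0, 259.0, 270.0, 11.4], [180.0, 259.0, 270.0, 11.4], [185.0, 259.0, 270.0, 11.5]]
yaw 4.252818 0.47234732 0.027392842 25
end [0.40727185 0.02304583] grip [0.51201913 0.03034293] jaw [0.60177133 0.03701711]
```

The lower nut's yaw is now about 0.8°, against 12.3° at the start, so it turned about 11.5° (under 30°). Regripping the spanner at (0.512, 0.030), yaw 4.3°.

```bash
python3 -c "
from h import *
go([.512,.0303,-.0145],94.3)"
```

```text
t 19.75 pos [0.5356 0.0252 0.146 ] a 94.91 tilt 0.12 w 0.0512
F [ 0.69  0.26 -0.78] T [ 0.012 -0.023 -0.014] q [-0.    0.72 -0.19  1.7   0.19  0.74  1.37]
SHIFT [160.5   7.3 -23.4] ROT [0.0106 0.0019 0.0007] dist 162.3 deg 0.6
```

arm_command:
  commands:
    - [40,7,-23,0.01,0,0,-0.2]
    - [90,7,-23,0.01,0,0,-0.2]
    - [130,7,-23,0.01,0,0,-0.2]
    - [150,7,-23,0.01,0,0,-0.2]
    - [150,7,-23,0.01,0,0,-0.2]

```text
clock: 20.38
eef_pos: [0.5118, 0.0304, -0.0055]
eef_rot: [-2.139, 1.57, -2.064]
force: [0.8, 0.8, 0.6]
gripper_width: 0.0513
```

```bash
python3 -c "
from h import *
go([.512,.0303,-.0145],94.3)"
```

```text
t 20.38 pos [ 0.5118  0.0304 -0.0055] a 94.27 tilt 0.07 w 0.0513
F [0.75 0.75 0.63] T [-0.022 -0.01  -0.041] q [-0.07  0.95 -0.1   1.88  0.26  0.32  1.27]
SHIFT [ 9.  -0.1  0.2] ROT [-0.0005 -0.0007  0.001 ] dist 9.0 deg 0.1
```

arm_command:
  commands:
    - [9,0,0,0,0,0,-0.2]
    - [9,0,0,0,0,0,0.2]
    - [9,0,0,0,0,0,0.6]
    - [9,0,0,0,0,0,1]
    - [9,0,0,0,0,0,1]
  squeeze: 80

```text
clock: 21.0
eef_pos: [0.5121, 0.0298, -0.0137]
eef_rot: [-1.443, 1.569, -1.37]
force: [-0.2, -3.2, 6.6]
gripper_width: 0.0171
```

```bash
python3 -c "
from h import *
go([.512,.0303,-.0145],94.3)"
```

```text
t 21.0 pos [ 0.5121  0.0298 -0.0137] a 94.22 tilt 0.1 w 0.0171
F [-0.18 -3.18  6.55] T [-0.722  0.231  0.054] q [-0.07  0.97 -0.09  1.88  0.26  0.3   1.27]
SHIFT [ 0.8  0.5 -0.1] ROT [-0.0013  0.0002  0.0017] dist 1.0 deg 0.1
```

arm_command:
  commands:
    - [0,-0.3,-4,0,0,0,1]
    - [0,-0.3,-8,0,0,0,1]
    - [0,-0.3,-12,0,0,0,1]

```text
clock: 21.38
eef_pos: [0.4997, 0.0287, -0.0137]
eef_rot: [-1.65, 1.569, -1.576]
force: [1.9, 1.3, -0.1]
gripper_width: 0.0174
```

arm_command:
  commands:
    - [0,0,-5,0,0,0,1]
    - [0,0,-10,0,0,0,1]
    - [0,0,-15,0,0,0,1]

```text
clock: 21.75
eef_pos: [0.4844, 0.0276, -0.0137]
eef_rot: [-1.66, 1.569, -1.586]
force: [0.2, 1.6, -1.2]
gripper_width: 0.0171
```

arm_command:
  commands:
    - [0,0,-5,0,0,0,1]
    - [0,0,-10,0,0,0,1]
    - [0,0,-15,0,0,0,1]

```text
clock: 22.12
eef_pos: [0.469, 0.0264, -0.0137]
eef_rot: [-1.741, 1.569, -1.667]
force: [1.0, 0.2, -1.6]
gripper_width: 0.0172
```

```bash
python3 -c "
from h import *
go([.512,.0303,-.0145],94.3)
im,d=imaging.camera('scene');save('s16',im,(245,125,365,215),6)"; python3 w.py w13;python3 g.py w13
```

```text
t 22.12 pos [ 0.469   0.0264 -0.0137] a 94.23 tilt 0.1 w 0.0172
F [ 1.05  0.2  -1.59] T [-0.002 -0.047 -0.018] q [-0.1   0.95 -0.05  2.03  0.27  0.17  1.25]
SHIFT [ 0.8  0.7 43.2] ROT [-0.0013 -0.0003  0.0017] dist 43.2 deg 0.1
t 22.18 pos [ 0.4684  0.0264 -0.0137] a 94.23 tilt 0.11 w 0.0173
F [ 0.11  0.75 -0.98] T [-0.048  0.127  0.014] q [-0.1   0.95 -0.05  2.04  0.27  0.16  1.25]
SHIFT [-173.7    2.3   81.9] ROT [-0.0134 -0.0009  0.0017] dist 192.1 deg 0.8
13788 z(tool) -0.1114095723437075 -0.020006857656840488
-0.11 957 top x -0.0423 y -0.0194 0.0193
-0.098 1680 top x -0.0423 y -0.02 0.0198
-0.086 2228 top x -0.0417 y -0.02 0.02
-0.074 2219 top x -0.0413 y -0.02 0.02
-0.062 2040 top x -0.0414 y -0.02 0.02
-0.05 2269 top x -0.0422 y -0.02 0.02
-0.038 1606 top x -0.0423 y -0.02 0.02
-0.026 771 top x -0.0417 y -0.02 0.0198
```

View pics/s16.png

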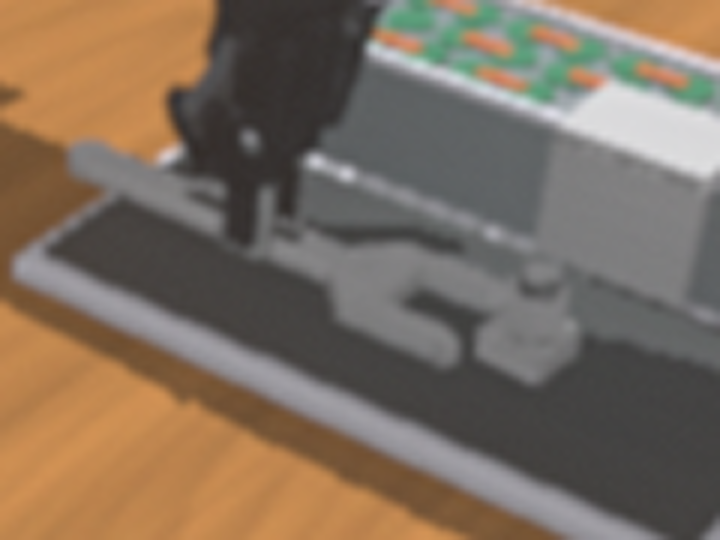

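View pics/w13.png

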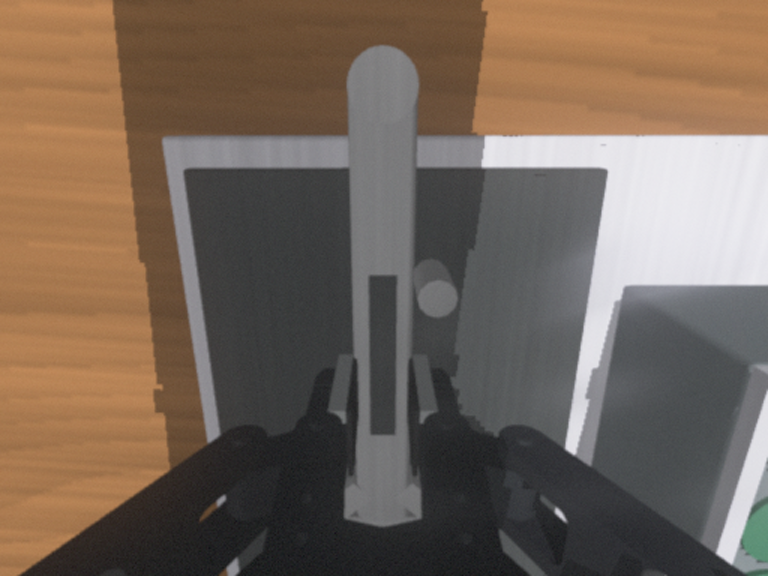

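The spanner is off the nut, with almost no force. Lifting and carrying it back to its original place on the table.

arm_command:
  commands:
    - [-3,-2,-3,0,0,0,1]
    - [-20,-2,-3,0,0,0,1]
    - [-50,-2,-3,0,0,0,1]
    - [-82,-2,-3,0,0,0,1]
    - [-82,-2,-3,0,0,0,1]

```text
clock: 22.85
eef_pos: [0.4668, 0.0241, 0.07]
eef_rot: [-0.662, 1.568, -0.589]
force: [-0.2, -0.0, -3.2]
gripper_width: 0.0173
```

```bash
python3 -c "
from h import *
go([.4525,-.2520,.068],116.7)"
```

```text
t 22.85 pos [0.4668 0.0241 0.07  ] a 94.21 tilt 0.16 w 0.0173
F [-0.2  -0.05 -3.16] T [-0.046  0.007 -0.01 ] q [-0.05  0.77 -0.13  2.01  0.25  0.37  1.27]
SHIFT [   2.4 -274.3  -34.5] ROT [-0.3925  0.0019  0.0021] dist 276.5 deg 22.5
```

arm_command:
  commands:
    - [0,-50,-6,-0.07,0,0,1]
    - [0,-105,-13,-0.15,0,0,1]
    - [0,-160,-20,-0.23,0,0,1]
    - [0,-215,-27,-0.31,0,0,1]
    - [2,-274,-34,-0.392,0,0,1]

```text
clock: 23.48
eef_pos: [0.4525, -0.2532, 0.0677]
eef_rot: [-0.89, 1.569, -0.422]
force: [0.4, -0.7, -1.6]
gripper_width: 0.0172
```

arm_command:
  commands:
    - [0,0,0,0,0,0,1]
    - [0,0,0,0,0,0,1]

```text
clock: 23.72
eef_pos: [0.4521, -0.2527, 0.0669]
eef_rot: [-0.188, 1.57, 0.28]
force: [-0.8, 1.0, -1.0]
gripper_width: 0.0172
```

```bash
python3 -c "
from h import *
go([.4525,-.2520,-.0325],116.7)"; python3 w.py w14
```

```text
t 23.73 pos [ 0.4521 -0.2527  0.0669] a 116.81 tilt 0.07 w 0.0172
F [-0.77  1.04 -0.99] T [ 0.082  0.039 -0.042] q [ 0.65  0.84 -0.36  1.83  0.52  0.57  1.99]
SHIFT [99.5  0.5  0.6] ROT [0.0019 0.0012 0.0002] dist 99.5 deg 0.1
t 23.73 pos [ 0.4521 -0.2527  0.0669] a 116.81 tilt 0.07 w 0.0172
F [-0.77  1.04 -0.99] T [ 0.082  0.039 -0.042] q [ 0.65  0.84 -0.36  1.83  0.52  0.57  1.99]
SHIFT [-92.8 212.6 217.3] ROT [ 0.3807  0.0012 -0.    ] dist 317.9 deg 21.8
```

View pics/w14.png

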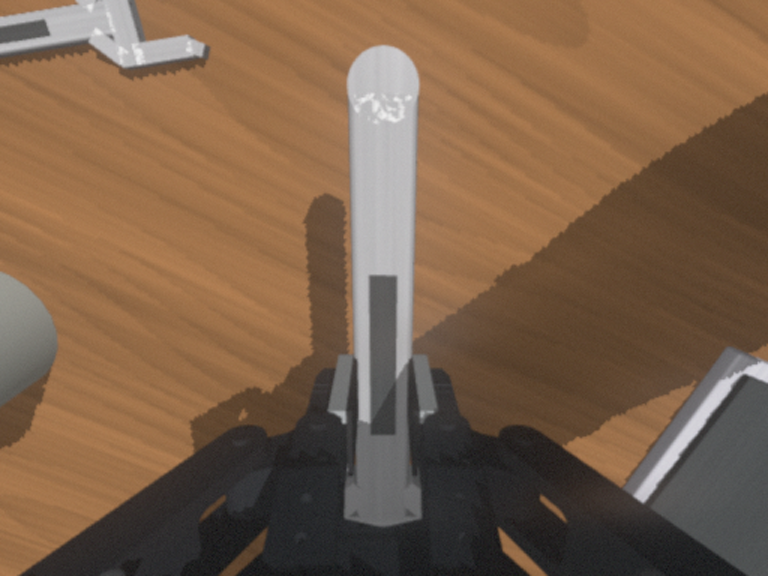

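arm_command:
  commands:
    - [40,0.5,0.6,0,0,0,1]
    - [75,0.5,0.6,0,0,0,1]
    - [92,0.5,0.6,0,0,0,1]
    - [97,0.5,0.6,0,0,0,1]
    - [97,0.5,0.6,0,0,0,1]

```text
clock: 24.4
eef_pos: [0.4533, -0.2507, -0.0295]
eef_rot: [-0.322, 1.569, 0.148]
force: [-0.2, 0.6, -2.0]
gripper_width: 0.017
```

arm_command:
  commands:
    - [1,0,0,0,0,0,1]
    - [1,0,0,0,0,0,1]

```text
clock: 24.65
eef_pos: [0.4535, -0.2507, -0.03]
eef_rot: [-0.477, 1.569, -0.007]
force: [0.4, -0.7, -1.1]
gripper_width: 0.017
```

arm_command:
  commands:
    - [1,0,0,0,0,0,1]
    - [1.5,0,0,0,0,0,1]

```text
clock: 24.9
eef_pos: [0.4536, -0.2508, -0.0314]
eef_rot: [-0.503, 1.568, -0.032]
force: [0.0, -0.9, -2.0]
gripper_width: 0.0169
```

arm_command:
  commands:
    - [1,0,0,0,0,0,1]
    - [1,0,0,0,0,0,1]

```text
clock: 25.15
eef_pos: [0.4536, -0.2508, -0.0318]
eef_rot: [-0.664, 1.568, -0.194]
force: [-4.3, 1.7, 16.9]
gripper_width: 0.0171
```

It has touched down. Opening and rising.

arm_command:
  commands:
    - [-0.5,0,0,0,0,0,0.5]
    - [-0.5,0,0,0,0,0,0]
    - [-0.5,0,0,0,0,0,-0.2]
    - [-15,0,0,0,0,0,-0.2]
    - [-60,0,0,0,0,0,-0.2]

```text
clock: 25.78
eef_pos: [0.4527, -0.2502, 0.0285]
eef_rot: [0.638, 1.57, 1.109]
force: [-0.0, -0.3, 0.9]
gripper_width: 0.0514
```

arm_command:
  commands:
    - [-50,0,0,0,0,0,-0.2]
    - [-100,0,0,0,0,0,-0.2]
    - [-120,0,0,0,0,0,-0.2]

```text
clock: 26.15
eef_pos: [0.4531, -0.2505, 0.152]
eef_rot: [-0.73, 1.567, -0.259]
force: [-0.4, 0.6, -1.3]
gripper_width: 0.0515
```

```bash
sed -i 's/^for n in \[/for n in [/' a.py; sed -i "s/n+'0'/n+'1'/" a.py; python3 a.py
```

```text
{'clock': 26.15, 'qpos': array([ 0.69897668,  0.71222805, -0.46843157,  1.74996869,  0.43264564,
        0.77980548,  2.05867704]), 'joint_velocities': array([ 0.07845027, -0.18926691, -0.12976722, -0.16196142, -0.16472864,
        0.37256358,  0.14971174]), 'effort': array([ -0.44422774, -84.14550304,  -7.31409341, -18.73480439,
         0.09644031,  -0.25746491,  -0.09922051]), 'eef_pos': array([ 0.45311717, -0.25050748,  0.15202647]), 'eef_rot': array([-0.72967824,  1.56733111, -0.2587948 ]), 'force': array([-0.41649037,  0.59096413, -1.33904181]), 'torque': array([ 0.05101258, -0.00348229, -0.01759497]), 'gripper_width': 0.05147361329232532}
0.0187
scene [ 0.92852478 -0.61461885  0.54156323] 353.9725801223397 0.9959971110026041
side [0.29931993 0.61831674 0.69500657] 387.25056204785056 0.9958445231119791
wrist [ 0.37868417 -0.28680446  0.32884512] 298.01191604246463 0.9961496988932291
```

View pics/scene1.png

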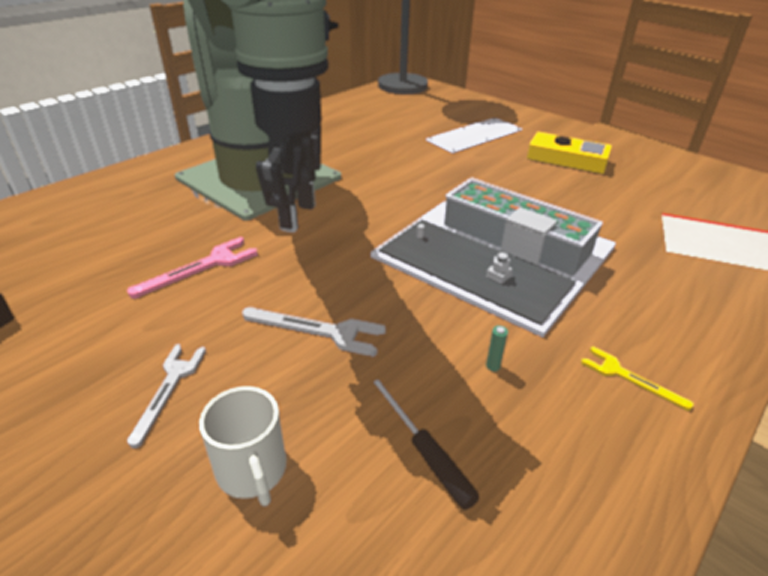

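View pics/side1.png

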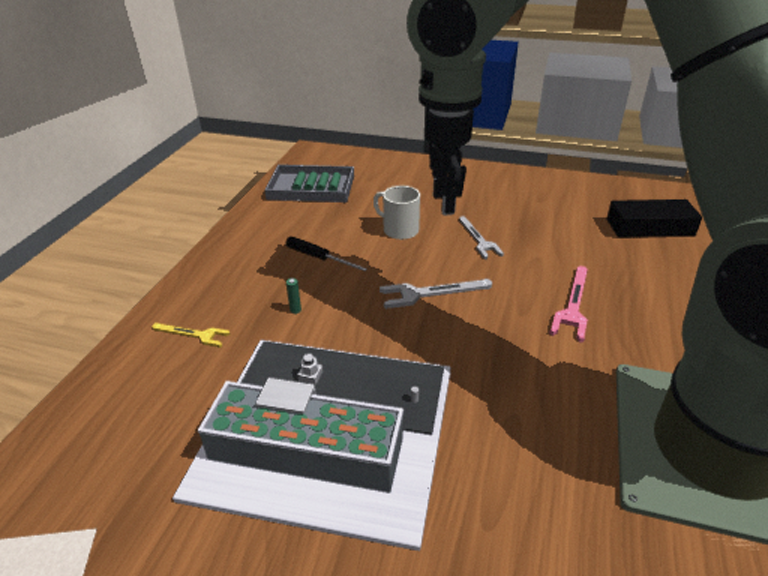

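Both views show the spanner flat on the table at (315,328), clear of the nuts, with everything else where it was. I'll let the arm settle, then hand in.

arm_command:
  commands:
    - [0,0,0,0,0,0,-0.2]
    - [0,0,0,0,0,0,-0.2]
    - [0,0,0,0,0,0,-0.2]

```text
clock: 26.68
eef_pos: [0.4526, -0.2503, 0.1494]
eef_rot: [-0.408, 1.57, 0.063]
force: [0.2, 0.9, -0.1]
gripper_width: 0.0511
```

```bash
python3 -c "
from h import *
im,d=imaging.camera('scene');save('s20',im,(300,150,360,200),10)
print(job.job_done())"
```

```text
the job is handed in; nothing more can be done
None
```

View pics/s20.png

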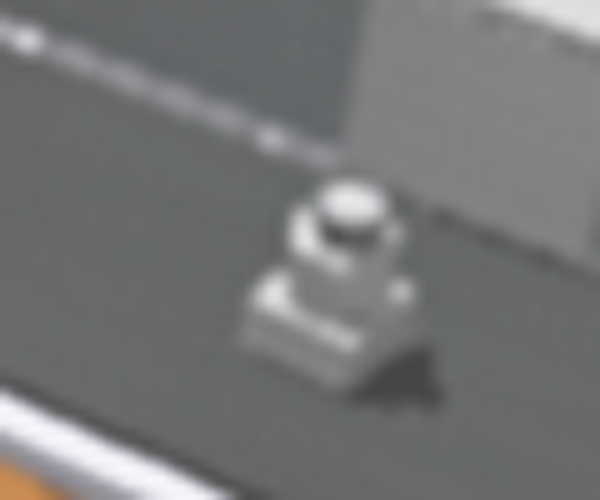

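The job is done and handed in at about 27 s. I slid the larger grey spanner fully onto the lower nut, its handle beside the pin. I then tightened the jam nut clockwise to a measured 1.07 N m, drew the spanner off, and laid it flat on the table where it had been.

**Last checks:**
- **Lower nut:** it turned about 11.5° from its setting, measured before I drew the spanner off. I did not re-measure it afterwards, but the drawing-off forces stayed around 2 N and the last picture shows nothing amiss.
- **Other things:** the final views show the mug, cell, screwdriver and other spanners where they were.

**What disagreed:**
- **First grasp:** the real fingertips sit about 34 mm behind the reported TCP, so the first close missed above the handle. Finding the offset took one brief press on the handle top, about 38 N, with the spanner still in place afterwards.
- **Gripper width:** it reads about 2.7 mm less than the part actually held.

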